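# Test a batch of phone batteries on the probe jig

## Task

Test the phone batteries lying on the blue mat, all together: lay each one flat in a bay of its own on the black test jig, tab to the rear and slid fully home under the probe pins, and flip the jig's power switch on. Then press the red cap down through the light first stop to the firm second stop at the bottom, hold it there for a second with every battery on its pins, and let it come fully up. Finally lay all the batteries flat in the grey tray, none on top of another, switch the power off, and leave everything else on the bench where it is.

Things in the scene. Friction and masses are not known exactly. Their poses are not given: they have to be found in the camera images.
- jig: black battery test jig, fixed: bed 170 (x) x 252 (y) x 18 mm with three bays side by side, 76 mm apart; origin at the centre of the bed's underside, +x to the rear, -x the open loading side. Behind the bed a grey control box, 40 mm high (x 85 to 160), with the power switch. Two guide posts, 93 mm high, 18 mm thick, at x 30, y +-114 mm carry the probe head.
- probe_head (a joint): probe head's travel down, m: 0 up, 0.017 on its hard stop. An aluminium bar across the bays (jig x 14 to 46 mm; underside 46, top 60 mm above the table when up). Light return springs (2 to 5 N) for 12 mm till the pins meet the tabs, the first stop; then stiffer to 17 mm, the pins of each battery adding 1 to 4 N. Rises by itself.
- push_cap (a point): centre of the top of the red mushroom cap (44 mm across) on the middle of the probe head (jig x 30 mm, y 0), 84 mm above the table when up: press here, straight down.
- switch (a joint): power switch of the jig: toggle in the middle of the control box, 0 = off (leaning 0.45 rad to the jig's -y), 0.9 = on (leaning 0.45 rad to the jig's +y); it swings about an axis along the jig's x, 42 mm above the table, needs about 1 N at its end, and stays where it is left.
- switch_tip (a point): centre of the red ball (14 mm across) at the end of the toggle, 34 mm from its pivot: at x 122 mm, y -15 mm (off) or +15 mm (on) in the jig's frame, 73 mm above the table.
- bay0 (a point): point on the floor of the left bay (at jig x -30 mm, y +76 mm), 18 mm above the table: under the middle of a pouch that is fully home. Axes as the jig. Bay 48 mm wide between low side guides (5 mm high, from 15 to 43 mm to +x of this point); two rear stops (5 mm high) at +43.5 mm halt the pouch and let the tab pass between them. Open at the front (-x).
- pins0: pair of sprung brass probe pins under the head above the left bay; origin at their tips, 33 mm above the table (15 mm above the bay floor) when up, at jig x 21 mm, over the tab of a battery that is home. Tab and pins overlap by 12 mm, so a battery must be slid in and out beneath the pins from the front, not straight down or up.
- bay1 (a point): point on the floor of the middle bay (at jig x -30 mm, y 0), 18 mm above the table: under the middle of a pouch that is fully home. Axes as the jig. Bay 48 mm wide between low side guides (5 mm high, from 15 to 43 mm to +x of this point); two rear stops (5 mm high) at +43.5 mm halt the pouch and let the tab pass between them. Open at the front (-x).
- pins1: pair of sprung brass probe pins under the head above the middle bay; origin at their tips, 33 mm above the table (15 mm above the bay floor) when up, at jig x 21 mm, over the tab of a battery that is home. Tab and pins overlap by 12 mm, so a battery must be slid in and out beneath the pins from the front, not straight down or up.
- bay2 (a point): point on the floor of the right bay (at jig x -30 mm, y -76 mm), 18 mm above the table: under the middle of a pouch that is fully home. Axes as the jig. Bay 48 mm wide between low side guides (5 mm high, from 15 to 43 mm to +x of this point); two rear stops (5 mm high) at +43.5 mm halt the pouch and let the tab pass between them. Open at the front (-x).
- pins2: pair of sprung brass probe pins under the head above the right bay; origin at their tips, 33 mm above the table (15 mm above the bay floor) when up, at jig x 21 mm, over the tab of a battery that is home. Tab and pins overlap by 12 mm, so a battery must be slid in and out beneath the pins from the front, not straight down or up.
- battery_a: flat phone battery, black wrap, white label: pouch 84 x 44 x 7 mm, about 55 g, with a green connector tab (18 long, 26 wide, 3 mm thick, flush with the underside) standing out of the middle of its +x end (tab middle 51 mm from the origin). Origin at the centre of the pouch's underside; +x points to the tab, z is up out of the top face. May be absent (None).
- battery_b: flat phone battery, white wrap, blue label: pouch 84 x 44 x 7 mm, about 55 g, with a green connector tab (18 long, 26 wide, 3 mm thick, flush with the underside) standing out of the middle of its +x end (tab middle 51 mm from the origin). Origin at the centre of the pouch's underside; +x points to the tab, z is up out of the top face. May be absent (None).
- battery_c: flat phone battery, silver wrap, black label: pouch 84 x 44 x 7 mm, about 55 g, with a green connector tab (18 long, 26 wide, 3 mm thick, flush with the underside) standing out of the middle of its +x end (tab middle 51 mm from the origin). Origin at the centre of the pouch's underside; +x points to the tab, z is up out of the top face. May be absent (None).
- mat: blue silicone work mat, fixed, 320 (x) x 260 (y) x 4 mm, on the left or the right of the jig: the untested batteries lie on it. Origin at the centre of its underside.
- tray: shallow open grey tray, fixed, 280 (x) x 150 (y) mm outside, 20 mm high, walls 4 mm, on the other side of the jig: for tested batteries; three fit side by side with their length across the tray, 80 mm apart. Its inner floor is 4 mm above its origin, which is the centre of its underside.
- flux_bottle: white flux bottle, 32 mm across, 62 mm high, standing on the mat; origin at the centre of its underside. Bystander.
- screwdriver: red-handled screwdriver, 160 mm long, lying beside the tray; origin under its middle. Bystander.
- phone: black handset 72 x 150 x 9 mm lying behind the jig; origin at the centre of its underside. Bystander.
- multimeter: orange multimeter 190 x 90 x 51 mm lying beyond the mat or tray; origin at the centre of its underside. Bystander.
- tweezers: steel tweezers 125 mm long lying on the far right; origin under their middle. Bystander.
- cleaner: clear bottle with a blue cap, 60 mm across, 140 mm high, at the far right; origin at the centre of its underside. Bystander.
Things that resemble listed ones, but are neither listed nor needed, are in the scene too. Leave any purple or yellow look-alike of the battery_c alone.

How it is judged:
By the outcome, as a careful person would: the job done as asked, in the order asked, and still so for the second after the job is handed in, with the robot touching nothing.
Of battery_a, battery_b, battery_c only 2 to 3 are there at a start; the rules pass over those that are not, and their reading is None.
At some moment in a run one of battery_a, battery_b, battery_c may be knocked a few centimetres aside while the robot is not near it.
Once in a run the grip may slacken for a moment while it holds something.
It also fails if it takes over 210 s, if anything falls off the work surface, if the arm or the gripper's body presses on something with over 40 N, if the wrist force passes 120 N, or if a joint passes its speed limit or range.

## Robot

A 6-joint arm with a two-finger parallel gripper is mounted at the origin on the work surface. World frame = base frame: x ahead of the robot, y to its left, z up, the work surface at z = 0. Lengths are in m, angles in rad, forces in N, time in s.
With the tool pointing down it reaches from about 0.35 to 0.725 m from the base axis. Payload 4.3 kg.
Tool frame: the origin (TCP) lies between the finger pads; the fingertips stand 25 mm ahead of it and the grasp point (between the pads) lies 6 mm ahead of it (tcp_to_tips is the distance from the TCP to the fingertips, in m); z points along the fingers, y is the line along which they close (so a half turn about z gives the same grasp; the last joint's range is limited). The gripper opens to 85 mm and grips with 20 to 120 N. Pads are 22 mm wide; open, the fingers measure 114 mm over their backs; the gripper's body (76 mm by 85 mm) begins 54 mm behind the grasp point. The pads swing forward as they close: fully open they stand 13 mm farther back than shut.
Start: joints at [-1.26, 0.377, 0.081, 1.274, 0, 1.46], TCP at [0.235, -0.525, 0.256] pointing down, gripper open.
Joint ranges: [-2.72, 2.72], [-0.84, 1.66], [-1.02, 1.22], [-1.77, 2.12], [-1.37, 1.28], [-3.14, 3.14]. Speed limits (rad/s): [2.57, 2.57, 3.14, 3.14, 3.14, 3.14].

## Interface

Orientations are given as a unit quaternion [x, y, z, w].
In Python, from plant import sense, snapshot, sign_off, spot_in, outline_of, tip_of, tcp_to_tips gives the robot as it stands.
- The arm moves only by the tool apply_moves, never from a script. Its argument "commands" is a list that holds one entry, the list of rows, each a list of 6 numbers: the shift along the tool's x, y, z in mm, then the turn, a rotation vector about the tool's x, y, z in degrees. In form: [[[tx, ty, tz, rx, ry, rz], ...]]. A call has 1 to 10 rows; each row is the pose to reach, as a shift and turn from the pose commanded when the call began, along the tool's axes at that moment; what a row does not reach only later rows make up. A row lasts 1/8 s, in which the tool goes at most 62.5 mm and 10.7 degrees, less where a joint would pass 70% of its speed; a pose out of reach is approached as far as the arm can. A call with a gripper value outside its range is refused whole. "claw" is the gripper command: -1 is shut, 1 is fully open, values between are in proportion, set as the call begins (left out, the last holds). The fingers move at their own pace and stop on an object; "newtons" is the grip in N (left out, the last holds). Time passes only in rows, so rows that repeat a pose let the fingers close. It gives the time, the measured TCP pose, the force, the opening and the grip force at its end, in the units of the state.
- sense(): the state, without advancing time (a new reading comes with each control period).
- snapshot(name): name is "side" or "top" or "wrist"; returns a dict with "img" (420x560x3 uint8, red, green, blue), "camera_matrix" (3x3 intrinsics, pixels), "k1" (the pictures are not rectified: a ray, as slopes to the right and down, at radius r is drawn at 1 + k1 r^2 times it, then the intrinsics apply), "T" (4x4, takes a point from camera to world coordinates). Camera axes: x right, y up, looking along -z (the intrinsics and any distortion apply to the point x, -y, -z); pixel columns grow to the right and rows downward; lengths in m; the calibration is good to about 2 mm. A picture is of the moment at which its call begins. There is no depth.
- sign_off(): hands the job in; it is judged then, once.
Trained networks look in the newest picture that a camera, given by its name, has taken for a name from the list of things; names that differ only in an ending like _2 or _b are one class to them, and where a whole thing is asked for, a point or a joint stands for the part that bears it (a point fixed in the world has none). Each returns a list of dicts, best first, with "confidence" (0 to 1); they miss things now and then, are a little off and sometimes report something else, mostly with a low value. They report only what shows in the picture. A call takes as long as a camera call. They do not tell look-alikes from the thing itself.
- spot_in(camera, target): "point" ([column, row] in pixels, amid what is visible of it).
- outline_of(camera, target): "pixels" (420x560 bool, what is visible of it) and "point" ([column, row] in pixels, amid what is visible of it).
- tip_of(camera, target): "point" ([column, row] in pixels: a listed point, or the origin of a listed thing).
The state is a dict: "time": time; "joint_pos": joint angles; "joint_velocities": joint speeds; "effort": joint torques, N m; "tcp_pos": TCP position; "eef_rot": TCP orientation; "wrist_force": force on the tool from outside, world axes, zero at the start; "torque": the same for the moment, N m; "gripper_width": finger opening in m; "gripper_force": force on a finger pad.
Only numpy, scipy, OpenCV 4.12 (cv2) and the standard library are available. Lean on these libraries where they do the work, as an engineer would, in place of code of your own. Each camera call takes 0.05 s, during which the arm holds its last target. There are 200 camera calls.

## Working session

There is one attempt and no reset: what is moved stays moved. The work goes in short steps, Python scripts to look and compute and a tool call to move; the robot and the scene stay as the last step left them, time stands still between calls to the robot, and variables do not carry over. Pictures are saved under pics/ and viewed, at most 14 in all, crops included, and the job is handed in when it is done.

Besides the shell and the picture viewer there is one more tool, called as name(argument=value, ...), one argument or row to a line, values as JSON. apply_moves: Moves the arm, as the interface text tells. Its arguments: {"type":"object","properties":{"commands":{"type":"array","items":{"type":"array","items":{"type":"array","items":{"type":"number"}}}},"claw":{"type":"number"},"newtons":{"type":"number"}},"required":["commands"]}

```bash
mkdir -p pics; cat > h.py <<'E'
import numpy as np, cv2
from plant import *
from scipy.spatial.transform import Rotation as R
def snap(cam,fn=None):
    s=snapshot(cam)
    if fn: cv2.imwrite('pics/'+fn+'.png',s['img'][:,:,::-1])
    return s
def ray(s,p):
    K=s['camera_matrix'];d=np.array([(p[0]-K[0,2])/K[0,0],(p[1]-K[1,2])/K[1,1]])
    u=d.copy()
    for _ in range(20): u=d/(1+s['k1']*(u@u))
    T=np.array(s['T']); return T[:3,3],T[:3,:3]@np.array([u[0],-u[1],-1])
def at(s,p,z):
    o,d=ray(s,p); return o+d*(z-o[2])/d[2]
def pix(s,P):
    T=np.array(s['T']);c=T[:3,:3].T@(np.array(P)-T[:3,3]);u=np.array([c[0],-c[1]])/-c[2]
    u=u*(1+s['k1']*(u@u));K=s['camera_matrix'];return np.array([K[0,0]*u[0]+K[0,2],K[1,1]*u[1]+K[1,2]])
def st():
    q=sense();print('t',round(q['time'],2),'tcp',np.round(q['tcp_pos'],4),'rot',np.round(R.from_quat(q['eef_rot']).as_matrix(),3).tolist(),'F',np.round(q['wrist_force'],1),'w',round(q['gripper_width'],4),'j',np.round(q['joint_pos'],2));return q
E
python3 - <<'E'
from h import *
st(); print(tcp_to_tips)
for c in ['top','side']:
    s=snap(c,c+'0'); print(c,np.round(s['T'],3).tolist(),s['camera_matrix'][0,0],s['k1'])
    for n,z in [('jig',0),('push_cap',.084),('switch_tip',.073),('bay0',.018),('bay1',.018),('bay2',.018),('battery_a',.004),('battery_b',.004),('battery_c',.004),('mat',0),('tray',0),('flux_bottle',0),('screwdriver',0)]:
        for d in tip_of(c,n)[:4]: print(n,np.round(d['point']),round(d['confidence'],2),np.round(at(s,d['point'],z),3))
E
```

```text
t 0.0 tcp [ 0.2347 -0.5243  0.2553] rot [[0.913, 0.408, -0.001], [0.408, -0.913, 0.002], [0.0, -0.002, -1.0]] F [-0.2  0.2  0.3] w 0.0854 j [-1.26  0.38  0.08  1.27 -0.    1.46]
0.025
top [[0.026, 0.991, -0.134, 0.31], [-1.0, 0.025, -0.012, -0.067], [-0.008, 0.135, 0.991, 1.478], [0.0, 0.0, 0.0, 1.0]] 527.301043590745 -0.0021004027681890444
jig [273. 205.] 0.75 [ 0.521 -0.013  0.   ]
push_cap [271. 191.] 0.79 [ 0.547 -0.009  0.084]
push_cap [244. 212.] 0.32 [0.488 0.059 0.084]
switch_tip [280. 160.] 0.4 [ 0.636 -0.033  0.073]
bay0 [244. 212.] 0.84 [0.496 0.066 0.018]
bay0 [269. 216.] 0.6 [ 0.486 -0.004  0.018]
bay1 [244. 212.] 0.84 [0.496 0.066 0.018]
bay1 [269. 216.] 0.6 [ 0.486 -0.004  0.018]
bay2 [244. 212.] 0.84 [0.496 0.066 0.018]
bay2 [269. 216.] 0.6 [ 0.486 -0.004  0.018]
battery_a [462. 284.] 0.98 [ 0.312 -0.542  0.004]
battery_a [354. 222.] 0.81 [ 0.479 -0.242  0.004]
battery_a [379. 258.] 0.8 [ 0.379 -0.314  0.004]
battery_a [389. 331.] 0.79 [ 0.181 -0.341  0.004]
battery_b [462. 284.] 0.98 [ 0.312 -0.542  0.004]
battery_b [354. 222.] 0.81 [ 0.479 -0.242  0.004]
battery_b [
[... 1534 characters left out ...]
.576 -0.341  0.004]
battery_a [346. 176.] 0.75 [ 0.371 -0.319  0.004]
battery_a [378. 143.] 0.67 [ 0.321 -0.522  0.004]
battery_b [291. 155.] 0.81 [ 0.576 -0.341  0.004]
battery_b [346. 176.] 0.75 [ 0.371 -0.319  0.004]
battery_b [378. 143.] 0.67 [ 0.321 -0.522  0.004]
battery_c [291. 155.] 0.81 [ 0.576 -0.341  0.004]
battery_c [346. 176.] 0.75 [ 0.371 -0.319  0.004]
battery_c [378. 143.] 0.67 [ 0.321 -0.522  0.004]
mat [320. 176.] 0.73 [ 0.452 -0.288  0.   ]
tray [228. 326.] 0.59 [0.473 0.306 0.   ]
tray [211. 362.] 0.27 [0.463 0.409 0.   ]
flux_bottle [327. 149.] 0.45 [ 0.474 -0.425  0.   ]
screwdriver [214. 361.] 0.74 [0.459 0.404 0.   ]
screwdriver [227. 164.] 0.74 [ 0.752 -0.215  0.   ]
```

```bash
python3 - <<'E'
import cv2
i=cv2.imread('pics/top0.png'); cv2.imwrite('pics/topc.png',cv2.resize(i[130:350,100:500],(800,440),interpolation=cv2.INTER_CUBIC))
i=cv2.imread('pics/side0.png'); cv2.imwrite('pics/sidec.png',cv2.resize(i[100:400,150:550],(800,600),interpolation=cv2.INTER_CUBIC))
E
```

```text
(no output)
```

View pics/topc.png

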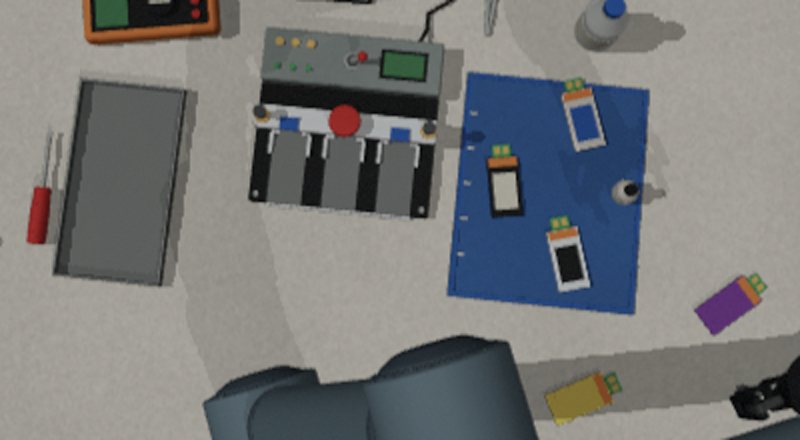

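View pics/sidec.png

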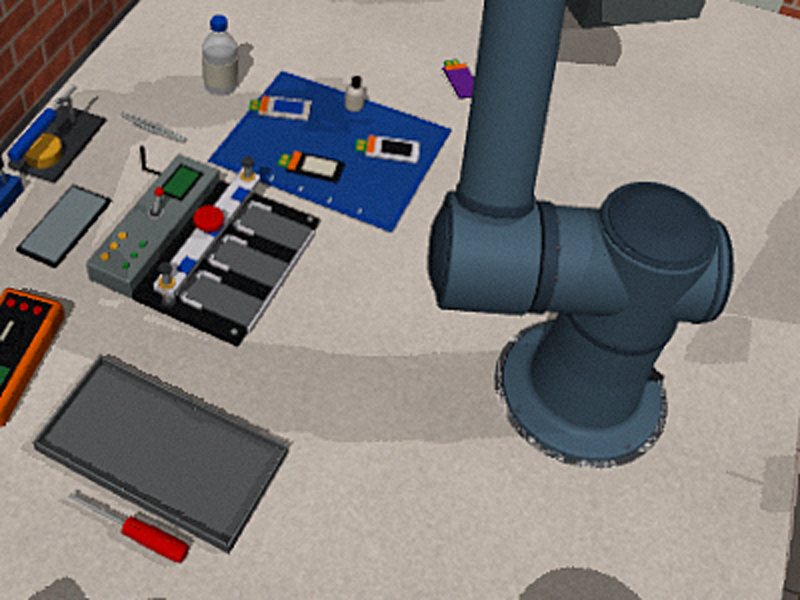

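Batteries on the mat (top picture): a, black with a white label, at px (352,223). b, white with a blue label, at (391,189). c, silver with a black label, at (384,259). The purple (462,283) and yellow (389,330) look-alikes lie off the mat and I'll leave them alone. The tray is on the left.

```bash
cat >> h.py <<'E'
def go(P,yaw=None):
    "tool-frame shift mm and z-turn deg to TCP P with tool x at world yaw (deg), pointing down"
    q=sense();M=R.from_quat(q['eef_rot']);c=M.as_matrix()
    d=c.T@(np.array(P)-q['tcp_pos'])*1000
    if yaw is None: r=np.zeros(3)
    else:
        a=np.radians(yaw);G=np.array([[np.cos(a),np.sin(a),0],[np.sin(a),-np.cos(a),0],[0,0,-1]]).T
        G=np.array([[np.cos(a),np.sin(a),0],[np.sin(a),-np.cos(a),0],[0,0,-1.]])
        r=np.degrees(R.from_matrix(c.T@G).as_rotvec())
    print('go',np.round(P,4),yaw,'->',np.round(d,1),np.round(r,1))
E
python3 -c "
from h import *
go([.45,-.26,.36],0)"
```

```text
go [ 0.45 -0.26  0.36] 0 -> [ 304.5 -153.9 -103.7] [ 0.  -0.  24.1]
```

apply_moves(
  commands=[
    [[0, 0, -60, 0, 0, 4], [45, -25, -104, 0, 0, 8], [90, -48, -104, 0, 0, 12], [135, -70, -104, 0, 0, 16], [180, -92, -104, 0, 0, 20], [225, -115, -104, 0, 0, 24], [265, -135, -104, 0, 0, 24], [304, -154, -104, 0, 0, 24], [304, -154, -104, 0, 0, 24], [304, -154, -104, 0, 0, 24]],
  ],
  claw=0.4,
)

```text
time: 2.65
tcp_pos: [0.4493, -0.2603, 0.3603]
eef_rot: [1.0, 0.001, -0.0, 0.0]
wrist_force: [0.2, -0.7, 0.2]
gripper_width: 0.0596
gripper_force: 0.0
```

```bash
cat >> h.py <<'E'
def bats(s,cam,z=.004,n=5,maxn=6):
    "battery poses: outline -> green tab & pouch centroid"
    out=[]
    img=s['img'];hsv=cv2.cvtColor(img,cv2.COLOR_RGB2HSV)
    for d in outline_of(cam,'battery_a')[:maxn]:
        m=d['pixels']
        if d['confidence']<.3 or m.sum()<60: continue
        ys,xs=np.nonzero(m);W=np.array([at(s,(x,y),z+.005)[:2] for x,y in zip(xs,ys)])
        g=(hsv[ys,xs,0]>40)&(hsv[ys,xs,0]<85)&(hsv[ys,xs,1]>90)
        rect=cv2.minAreaRect((W*1000).astype(np.float32));box=cv2.boxPoints(rect)/1000
        e=[box[1]-box[0],box[2]-box[1]];e.sort(key=np.linalg.norm);u=e[1]/np.linalg.norm(e[1])
        L=np.linalg.norm(e[1]);w=np.linalg.norm(e[0]);c=np.array(rect[0])/1000
        if g.sum()>5 and (W[g].mean(0)-c)@u<0: u=-u
        o=c-u*.009
        inside=np.abs((W-o)@u)<.02
        out.append((o,np.degrees(np.arctan2(u[1],u[0]))))
        print(cam,'c',round(d['confidence'],2),'px',np.round(d['point']),'o',np.round(o,4),'yaw',round(out[-1][1],1),'LxW',np.round([L,w],3),'rgb',np.median(img[ys,xs][inside],0),'g',g.sum())
    return out
E
python3 - <<'E'
from h import *
st(); s=snap('wrist','w1'); print(np.round(s['T'],3).tolist(),s['camera_matrix'][0,0])
bats(s,'wrist')
for n,z in [('jig',0),('push_cap',.084),('switch_tip',.073),('bay0',.018),('tray',0)]:
    for d in tip_of('wrist',n)[:3]: print(n,np.round(d['point']),round(d['confidence'],2),np.round(at(s,d['point'],z),3))
E
```

```text
t 2.65 tcp [ 0.4493 -0.2603  0.3603] rot [[1.0, 0.002, -0.0], [0.002, -1.0, -0.001], [-0.0, 0.001, -1.0]] F [ 0.2 -0.7  0.2] w 0.0596 j [-0.65  0.26  0.18  1.49 -0.    2.49]
[[0.002, 0.961, 0.276, 0.519], [-1.0, 0.002, 0.0, -0.258], [-0.0, -0.276, 0.961, 0.477], [0.0, 0.0, 0.0, 1.0]] 321.85786978006917
wrist c 0.9 px [462. 252.] o [ 0.3194 -0.5393] yaw -53.5 LxW [0.105 0.05 ] rgb [100.  52. 126.] g 89
wrist c 0.82 px [331. 325.] o [ 0.1858 -0.3292] yaw -65.0 LxW [0.082 0.047] rgb [141. 123.  52.] g 0
wrist c 0.79 px [266. 148.] o [ 0.4731 -0.234 ] yaw 5.9 LxW [0.102 0.045] rgb [182. 179. 168.] g 145
wrist c 0.71 px [344.  80.] o [ 0.5717 -0.3437] yaw 14.3 LxW [0.1   0.045] rgb [ 43.  80. 148.] g 132
wrist c 0.67 px [326. 215.] o [ 0.3748 -0.3233] yaw 12.8 LxW [0.103 0.044] rgb [55. 57. 68.] g 129
jig [115. 123.] 0.96 [ 0.519 -0.009  0.   ]
push_cap [76. 96.] 0.71 [ 0.552 -0.008  0.084]
switch_tip [ 64. 140.] 0.72 [0.5   0.024 0.073]
switch_tip [92. 17.] 0.57 [ 0.643 -0.031  0.073]
switch_tip [380. 152.] 0.54 [ 0.483 -0.378  0.073]
bay0 [110. 147.] 0.92 [ 0.486 -0.007  0.018]
bay0 [160. 148.] 0.78 [ 0.484 -0.081  0.018]
bay0 [ 61. 142.] 0.67 [0.494 0.067 0.018]
```

View pics/w1.png

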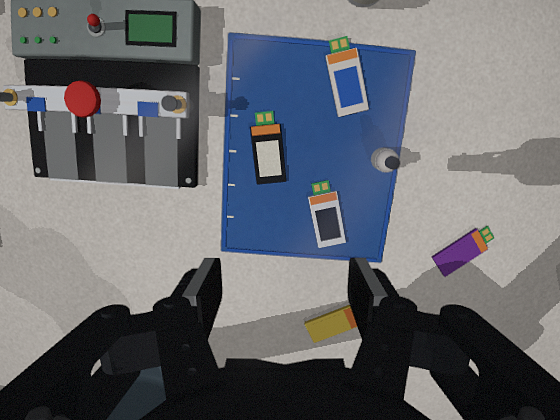

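The wrist view confirms all three: a at (268,150) black with a white label, b at (347,80) white with a blue label, c at (327,215) silver with a black label. The decoys are off the mat. I'll flip the wrist by 180° for joint range and go for battery a.

apply_moves(
  commands=[
    [[0, -8, 20, 0, 0, -10], [0, -16, 40, 0, 0, -20], [4, -24, 60, 0, 0, -30], [4, -24, 80, 0, 0, -40], [4, -24, 100, 0, 0, -50], [4, -24, 120, 0, 0, -60], [4, -24, 140, 0, 0, -70], [4, -24, 160, 0, 0, -80], [4, -24, 170, 0, 0, -90], [4, -24, 180, 0, 0, -100]],
  ],
)

```text
time: 4.25
tcp_pos: [0.4531, -0.2364, 0.1798]
eef_rot: [0.64, 0.768, -0.0, -0.0]
wrist_force: [-0.3, 0.1, 1.0]
gripper_width: 0.06
gripper_force: 0.0
```

apply_moves(
  commands=[
    [[0, 0, 0, 0, 0, -10], [0, 0, 0, 0, 0, -20], [0, 0, 0, 0, 0, -30], [0, 0, 0, 0, 0, -40], [0, 0, 0, 0, 0, -50], [0, 0, 0, 0, 0, -60], [0, 0, 0, 0, 0, -70], [0, 0, 0, 0, 0, -80], [0, 0, 0, 0, 0, -86], [0, 0, 0, 0, 0, -86]],
  ],
)

```text
time: 5.5
tcp_pos: [0.4533, -0.2364, 0.1803]
eef_rot: [-0.052, 0.999, -0.0, 0.0]
wrist_force: [0.3, -0.0, -0.1]
gripper_width: 0.0599
gripper_force: 0.0
```

```bash
cat >> h.py <<'E'
def grasp(o,yaw,z,off=-.02):
    u=np.array([np.cos(np.radians(yaw)),np.sin(np.radians(yaw))]);p=o+u*off
    go([p[0],p[1],z],yaw+180)
E
python3 - <<'E'
from h import *
st(); s=snap('wrist','w2'); b=bats(s,'wrist'); s=snap('top'); bats(s,'top')
for o,y in b: grasp(o,y,.045)
E
```

```text
t 5.5 tcp [ 0.4533 -0.2364  0.1803] rot [[-0.995, -0.105, 0.0], [-0.105, 0.995, -0.0], [-0.0, -0.0, -1.0]] F [ 0.3 -0.  -0.1] w 0.0599 j [-0.6   0.29 -0.25  1.03 -0.   -0.71]
wrist c 0.97 px [190. 105.] o [ 0.3741 -0.3229] yaw 12.8 LxW [0.103 0.046] rgb [77. 78. 91.] g 347
wrist c 0.85 px [159. 278.] o [ 0.5457 -0.3505] yaw 15.4 LxW [0.051 0.046] rgb [123. 125. 177.] g 0
wrist c 0.82 px [282. 224.] o [ 0.4721 -0.2348] yaw 5.7 LxW [0.101 0.044] rgb [212. 209. 199.] g 225
wrist c 0.63 px [ 0. 15.] o [ 0.2993 -0.4963] yaw 0.3 LxW [0.02  0.008] rgb [65.  32.5 83. ] g 0
top c 0.95 px [394. 329.] o [ 0.1871 -0.3397] yaw -64.1 LxW [0.1   0.044] rgb [132. 117.  54.] g 29
top c 0.75 px [383. 265.] o [ 0.3503 -0.3365] yaw -24.2 LxW [0.065 0.035] rgb [59.5 61.  61. ] g 0
top c 0.73 px [464. 280.] o [ 0.3175 -0.5455] yaw -52.7 LxW [0.101 0.047] rgb [ 93.  50. 116.] g 23
top c 0.52 px [347. 207.] o [ 0.511  -0.2178] yaw -32.6 LxW [0.039 0.018] rgb [128. 105.  60.] g 22
go [ 0.3546 -0.3274  0.045 ] 192.81949 -> [107.8 -80.2 135.3] [-0.   0.  -6.8]
go [ 0.5264 -0.3558  0.045 ] 195.36687 -> [ -60.  -126.5  135.3] [-0.   0.  -9.3]
go [ 0.4522 -0.2368  0.045 ] 185.6574 -> [  1.2  -0.4 135.3] [-0.   0.   0.4]
go [ 0.2793 -0.4964  0.045 ] 180.29588 -> [ 200.4 -240.4  135.4] [-0.   0.   5.7]
```

apply_moves(
  commands=[
    [[1, 0, 50, 0, 0, 0], [1, 0, 100, 0, 0, 0], [1, 0, 135, 0, 0, 0], [1, 0, 144, 0, 0, 0], [1, 0, 149, 0, 0, 0], [1, 0, 152, 0, 0, 0], [1, 0, 152, 0, 0, 0]],
  ],
)

```text
time: 6.58
tcp_pos: [0.4532, -0.2368, 0.0293]
eef_rot: [-0.053, 0.999, -0.001, 0.001]
wrist_force: [0.0, 1.0, 0.6]
gripper_width: 0.0598
gripper_force: 0.0
```

apply_moves(
  commands=[
    [[0, 0, 3, 0, 0, 0], [0, 0, 5, 0, 0, 0], [0, 0, 5, 0, 0, 0], [0, 0, 5, 0, 0, 0]],
  ],
  claw=0.2,
)

```text
time: 7.08
tcp_pos: [0.4532, -0.2368, 0.0257]
eef_rot: [-0.053, 0.999, -0.001, 0.001]
wrist_force: [-4.1, 2.1, 18.2]
gripper_width: 0.0513
gripper_force: 9.4
```

apply_moves(
  commands=[
    [[0, 0, -4, 0, 0, 0], [0, 0, -4, 0, 0, 0], [0, 0, -4, 0, 0, 0], [0, 0, -4, 0, 0, 0]],
  ],
)

```text
time: 7.58
tcp_pos: [0.4522, -0.2361, 0.0269]
eef_rot: [-0.053, 0.999, 0.0, -0.0]
wrist_force: [-0.3, -0.8, 0.3]
gripper_width: 0.0513
gripper_force: 0.0
```

apply_moves(
  commands=[
    [[0, 0, 0, 0, 0, 0], [0, 0, 0, 0, 0, 0], [0, 0, 0, 0, 0, 0], [0, 0, 0, 0, 0, 0], [0, 0, -20, 0, 0, 0], [0, 0, -50, 0, 0, 0], [0, 0, -90, 0, 0, 0], [0, 0, -90, 0, 0, 0]],
  ],
  claw=-0.2,
  newtons=40,
)

```text
time: 8.57
tcp_pos: [0.4544, -0.2375, 0.1201]
eef_rot: [-0.053, 0.999, -0.002, 0.002]
wrist_force: [0.9, -0.2, -0.9]
gripper_width: 0.0424
gripper_force: 40.6
```

```bash
python3 - <<'E'
from h import *
st(); s=snap('wrist'); bats(s,'wrist',z=.095); s=snap('side','s1')
J=np.array([.489,-.007]);u=np.radians(-4);x=np.array([np.cos(u),np.sin(u)]);y=np.array([-x[1],x[0]])
p=J-.076*y-.1*x
go([p[0],p[1],.13],176)
i=s['img'][100:300,220:420,::-1]; cv2.imwrite('pics/s1c.png',cv2.resize(i,(600,600)))
E
```

```text
t 8.57 tcp [ 0.4544 -0.2375  0.1201] rot [[-0.994, -0.107, 0.005], [-0.107, 0.994, -0.003], [-0.005, -0.004, -1.0]] F [ 0.9 -0.2 -0.9] w 0.0424 j [-0.61  0.33 -0.35  0.88  0.   -0.71]
wrist c 0.67 px [284. 295.] o [ 0.4598 -0.2353] yaw 4.3 LxW [0.072 0.045] rgb [165. 162. 153.] g 1
wrist c 0.61 px [145. 301.] o [ 0.4916 -0.3058] yaw 10.4 LxW [0.062 0.028] rgb [213.  208.  203.5] g 128
wrist c 0.56 px [171.  95.] o [ 0.3746 -0.2918] yaw 13.2 LxW [0.062 0.028] rgb [92. 88. 97.] g 540
go [ 0.3839 -0.0758  0.13  ] 176 -> [ 50.4 166.2 -13.4] [ 0.1 -0.1 10.1]
```

View pics/s1c.png

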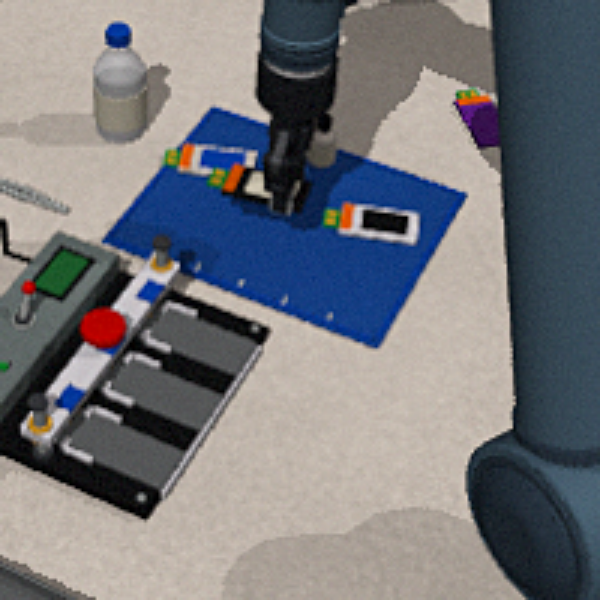

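The wrist holds battery a level. Next I'll look at the jig from above while carrying it.

apply_moves(
  commands=[
    [[0, 30, -50, 0, 0, 3], [10, 60, -100, 0, 0, 6], [30, 100, -150, 0, 0, 10], [50, 140, -180, 0, 0, 10], [50, 190, -180, 0, 0, 10], [50, 230, -180, 0, 0, 10], [50, 230, -180, 0, 0, 10], [50, 230, -180, 0, 0, 10]],
  ],
)

```text
time: 9.72
tcp_pos: [0.3779, -0.0131, 0.2962]
eef_rot: [0.034, 0.999, -0.0, -0.001]
wrist_force: [-0.0, 0.2, -0.7]
gripper_width: 0.0427
gripper_force: 40.9
```

```bash
python3 - <<'E'
from h import *
st(); s=snap('wrist','w3')
for n,z in [('jig',0),('push_cap',.084),('switch_tip',.073),('bay0',.018),('tray',0)]:
    for d in tip_of('wrist',n)[:3]: print(n,np.round(d['point']),round(d['confidence'],2),np.round(at(s,d['point'],z),4))
cv2.imwrite('pics/w3c.png',cv2.resize(s['img'][:,:,::-1],(800,600),interpolation=cv2.INTER_CUBIC))
E
```

```text
t 9.72 tcp [ 0.3779 -0.0131  0.2962] rot [[-0.998, 0.068, -0.002], [0.068, 0.998, -0.0], [0.002, -0.0, -1.0]] F [-0.   0.2 -0.7] w 0.0427 j [-0.2  -0.03 -0.31  1.29 -0.   -0.13]
jig [ 91. 258.] 0.54 [ 0.4728 -0.2962  0.    ]
jig [ 76. 320.] 0.39 [ 0.5752 -0.3482  0.    ]
push_cap [349. 263.] 0.26 [0.4643 0.0557 0.084 ]
bay0 [352. 261.] 0.96 [0.4924 0.0711 0.018 ]
bay0 [235. 264.] 0.94 [ 0.4864 -0.0856  0.018 ]
tray [514. 226.] 0.77 [0.4658 0.3071 0.    ]
```

View pics/w3c.png

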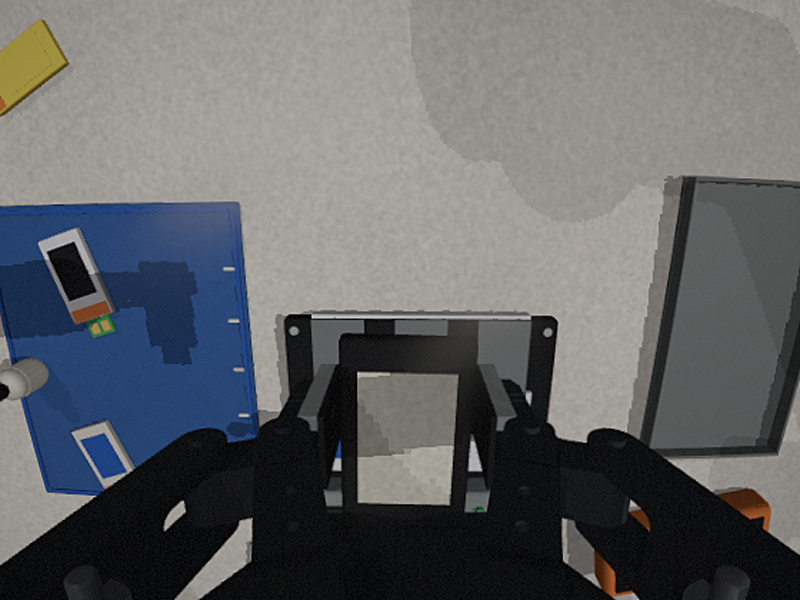

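The picture shows the jig's front edge, with corners at (201,222) and (389,222) in 560-px coordinates. I'll use those for the jig pose.

```bash
python3 - <<'E'
from h import *
k=.7
s=snapshot('wrist')
def show(l,s,p,z=.018): print(l,np.round(at(s,p,z),4))
show('FR',s,(287*k,317*k));show('FL',s,(556*k,317*k));show('scR',s,(294*k,331*k));show('scL',s,(548*k,332*k))
show('bay2R',s,(311*k,330*k));show('bay2L',s,(364*k,328*k));show('bay1R',s,(395*k,328*k));show('bay0L',s,(530*k,330*k))
# row profile of gray floor edges
g=cv2.cvtColor(s['img'],cv2.COLOR_RGB2GRAY); print(g[230,195:262].tolist()); print(g[230,330:395].tolist())
t=snapshot('top'); 
for l,p in [('FRtop',(100+424/2,130+217/2)),('FLtop',(100+249/2,130+200/2)),('boxR',(100+443/2,130+43/2)),('boxL',(100+265/2,130+27/2))]: show(l,t,p,.018 if l[0]=='F' else .04)
E
```

```text
FR [ 0.4252 -0.1235  0.018 ]
FL [0.4424 0.1205 0.018 ]
scR [ 0.439 -0.119  0.018]
scL [0.4564 0.1134 0.018 ]
bay2R [ 0.4391 -0.1032  0.018 ]
bay2L [ 0.4405 -0.0546  0.018 ]
bay1R [ 0.4425 -0.0265  0.018 ]
bay0L [0.4532 0.0967 0.018 ]
[115, 114, 117, 122, 92, 25, 20, 12, 122, 144, 136, 135, 136, 147, 91, 21, 23, 22, 24, 19, 22, 28, 5, 57, 94, 98, 95, 95, 95, 95, 95, 92, 96, 95, 96, 96, 93, 96, 94, 97, 94, 94, 94, 96, 95, 95, 96, 96, 95, 94, 94, 93, 95, 94, 94, 96, 98, 95, 96, 103, 52, 10, 16, 28, 23, 19, 20]
[58, 58, 58, 60, 61, 82, 103, 101, 102, 100, 100, 100, 99, 100, 100, 99, 97, 98, 99, 98, 99, 102, 97, 99, 98, 97, 97, 98, 96, 96, 99, 98, 96, 95, 97, 97, 96, 98, 97, 97, 100, 78, 38, 29, 27, 32, 24, 32, 25, 24, 27, 121, 141, 138, 136, 143, 106, 30, 20, 4, 129, 145, 158, 160, 162]
FRtop [ 0.427  -0.1254  0.018 ]
FLtop [0.4445 0.1184 0.018 ]
boxR [ 0.6691 -0.1463  0.04  ]
boxL [0.6861 0.1032 0.04  ]
```

```bash
cat >> h.py <<'E'
JA=np.radians(-4.0);JX=np.array([np.cos(JA),np.sin(JA)]);JY=np.array([-JX[1],JX[0]]);B1=np.array([.489,-.0064])
def jig(x,y): return B1+(x+.03)*JX+y*JY
def jgo(x,y,z): p=jig(x,y); go([p[0],p[1],z],176)
E
python3 -c "
from h import *
jgo(-.095,-.076,.06)"
```

```text
go [ 0.4189 -0.0777  0.06  ] 176 -> [-44.9 -61.4 237.2] [-0. -0.  0.]
```

apply_moves(
  commands=[
    [[-20, -30, 50, 0, 0, 0], [-45, -61, 100, 0, 0, 0], [-45, -61, 150, 0, 0, 0], [-45, -61, 200, 0, 0, 0], [-45, -61, 225, 0, 0, 0], [-45, -61, 237, 0, 0, 0], [-45, -61, 237, 0, 0, 0], [-45, -61, 237, 0, 0, 0]],
  ],
)

```text
time: 11.12
tcp_pos: [0.4202, -0.0772, 0.0614]
eef_rot: [0.034, 0.999, -0.0, 0.001]
wrist_force: [0.8, -0.3, -0.5]
gripper_width: 0.0426
gripper_force: 40.9
```

```bash
python3 - <<'E'
from h import *
st(); jgo(-.095,-.076,.0425);s=snap('side','s2');snap('wrist','w4');cv2.imwrite('pics/s2c.png',cv2.resize(s['img'][160:280,200:340,::-1],(700,600),interpolation=cv2.INTER_CUBIC))
E
```

```text
t 11.12 tcp [ 0.4202 -0.0772  0.0614] rot [[-0.998, 0.068, 0.002], [0.068, 0.998, -0.001], [-0.002, -0.001, -1.0]] F [ 0.8 -0.3 -0.5] w 0.0426 j [-0.33  0.26 -0.65  0.67 -0.   -0.26]
go [ 0.4189 -0.0777  0.0425] 176 -> [ 1.4 -0.6 18.9] [-0.   0.1  0.1]
```

View pics/s2c.png

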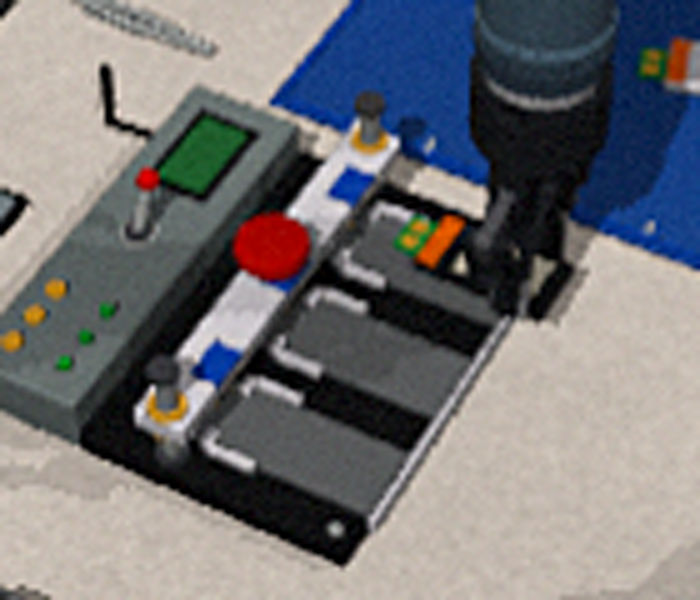

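The battery is lined up with the right bay. I'll lower it and slide it in.

apply_moves(
  commands=[
    [[0, 0, 12, 0, 0, 0], [0, 0, 19, 0, 0, 0], [-10, 0, 19, 0, 0, 0], [-20, 0, 19, 0, 0, 0], [-30, 0, 19, 0, 0, 0], [-36, 0, 19, 0, 0, 0], [-40, 0, 19, 0, 0, 0], [-42, 0, 19, 0, 0, 0], [-42, 0, 19, 0, 0, 0]],
  ],
)

```text
time: 12.35
tcp_pos: [0.4453, -0.0782, 0.041]
eef_rot: [0.034, 0.999, -0.001, -0.014]
wrist_force: [-39.0, -1.4, 57.5]
gripper_width: 0.0428
gripper_force: 74.2
```

apply_moves(
  commands=[
    [[-2, 0, 0, 0, 0, 0], [-4, 0, 0, 0, 0, 0], [-4, 0, 0, 0, 0, 0]],
  ],
)

```text
time: 12.72
tcp_pos: [0.4456, -0.0782, 0.041]
eef_rot: [0.034, 0.999, -0.001, -0.018]
wrist_force: [-46.7, -0.1, 69.3]
gripper_width: 0.0427
gripper_force: 80.2
```

apply_moves(
  commands=[
    [[6, 0, 0, 0, 0, 0], [16, 0, -2, 0, 0, 0], [22, 0, -3, 0, 0, 0], [22, 0, -3, 0, 0, 0]],
  ],
)

```text
time: 13.22
tcp_pos: [0.4426, -0.0783, 0.044]
eef_rot: [0.034, 0.999, 0.0, -0.0]
wrist_force: [-0.1, -1.0, -0.6]
gripper_width: 0.0427
gripper_force: 42.0
```

```bash
python3 - <<'E'
from h import *
st(); s=snap('wrist');w=s['img'];s=snap('side');a=cv2.resize(s['img'][170:250,250:330,::-1],(400,400),interpolation=cv2.INTER_CUBIC)
cv2.imwrite('pics/c5.png',np.hstack([a,cv2.resize(w[150:350,180:380,::-1],(400,400))]))
E
```

```text
t 13.22 tcp [ 0.4426 -0.0783  0.044 ] rot [[-0.998, 0.068, -0.0], [0.068, 0.998, 0.0], [0.0, 0.0, -1.0]] F [-0.1 -1.  -0.6] w 0.0427 j [-0.32  0.32 -0.61  0.64 -0.   -0.25]
```

View pics/c5.png

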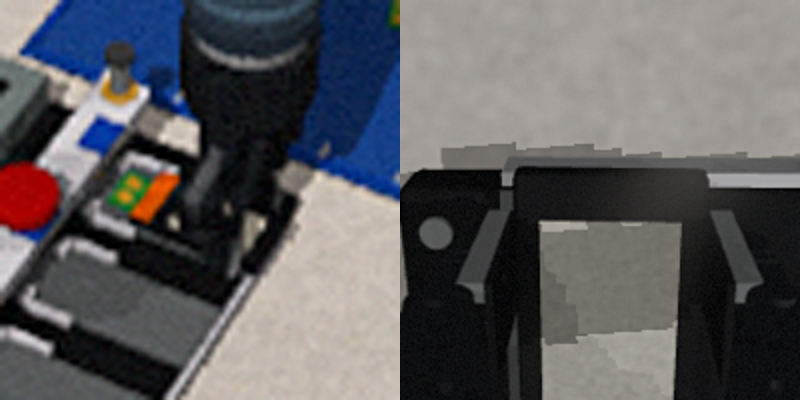

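```bash
cat >> h.py <<'E'
def tojig(p): d=np.array(p[:2])-B1; return np.array([d@JX-.03,d@JY])*1000
E
python3 - <<'E'
from h import *
s=snapshot('side');h=cv2.cvtColor(s['img'],cv2.COLOR_RGB2HSV)
y0,y1,x0,x1=190,225,265,292
sub=h[y0:y1,x0:x1]
for n,m,z in [('green',(sub[...,0]>38)&(sub[...,0]<85)&(sub[...,1]>110),.024),('orange',(sub[...,0]>5)&(sub[...,0]<20)&(sub[...,1]>130),.028),('white',(sub[...,1]<40)&(sub[...,2]>150),.023)]:
    ys,xs=np.nonzero(m); W=np.array([tojig(at(s,(x+x0,y+y0),z)) for x,y in zip(xs,ys)]);print(n,len(W));
    if n!='white' and len(W): print(np.round(W.mean(0),1),np.round(W.min(0),1),np.round(W.max(0),1))
b=s['img']
for x,y,z,l in [(-.015,-.076-.024,.023,'guideR'),(-.015,-.076+.024,.023,'guideL'),(.0135,-.076+.024,.023,'cL'),(-.085,.126,.018,'FL')]:
    p=jig(x,y);print(l,np.round(pix(s,[*p,z]),1), 'crop',np.round((pix(s,[*p,z])-[250,170])*5))
E
```

```text
green 48
[ -3.2 -72.3] [ -56.6 -152.1] [ 22.2 -24.6]
orange 57
[-13. -75.] [ -57.3 -150.9] [ 39.7 -27.5]
white 166
guideR [284.7 204.7] crop [173. 173.]
guideL [277.1 215.4] crop [136. 227.]
cL [268.6 212. ] crop [ 93. 210.]
FL [269.  270.2] crop [ 95. 501.]
```

The insertion met something. I'll set the battery down here and look from above with the gripper out of the way.

apply_moves(
  commands=[
    [[0, 0, 2, 0, 0, 0], [0, 0, 2, 0, 0, 0], [0, 0, 2, 0, 0, 0]],
  ],
)

```text
time: 13.75
tcp_pos: [0.443, -0.0784, 0.0422]
eef_rot: [0.034, 0.999, -0.0, -0.0]
wrist_force: [0.5, -0.0, -0.1]
gripper_width: 0.0427
gripper_force: 42.0
```

apply_moves(
  commands=[
    [[0, 0, 0, 0, 0, 0], [0, 0, 0, 0, 0, 0], [0, 0, -20, 0, 0, 0], [15, 0, -60, 0, 0, 0], [45, 0, -100, 0, 0, 0], [75, 0, -140, 0, 0, 0], [75, 0, -140, 0, 0, 0]],
  ],
  claw=0.35,
)

```text
time: 14.62
tcp_pos: [0.3685, -0.0737, 0.1848]
eef_rot: [0.034, 0.999, -0.001, 0.002]
wrist_force: [0.2, -1.0, 0.1]
gripper_width: 0.0575
gripper_force: 0.0
```

```bash
python3 - <<'E'
from h import *
st(); s=snap('wrist','w6');t=snap('top');
print('T',np.round(pix(s,[*jig(-.03,-.076),.018])))
for o,y in bats(t,'top',z=.018): print(tojig(o))
c=pix(t,[*jig(-.02,-.076),.02]).astype(int);a=t['img'][c[1]-30:c[1]+30,c[0]-30:c[0]+30,::-1]
cv2.imwrite('pics/c6.png',np.hstack([cv2.resize(a,(400,400),interpolation=cv2.INTER_CUBIC),cv2.resize(s['img'][120:400,100:380,::-1],(400,400))]))
E
```

```text
t 14.62 tcp [ 0.3685 -0.0737  0.1848] rot [[-0.998, 0.068, 0.005], [0.068, 0.998, -0.002], [-0.005, -0.002, -1.0]] F [ 0.2 -1.   0.1] w 0.0575 j [-0.37  0.01 -0.56  0.99 -0.   -0.3 ]
T [282. 312.]
top c 0.92 px [464. 281.] o [ 0.3204 -0.5418] yaw -51.9 LxW [0.103 0.046] rgb [63. 33. 79.] g 25
top c 0.84 px [391. 329.] o [ 0.1883 -0.3359] yaw -67.3 LxW [0.1   0.044] rgb [167. 158.  75.] g 27
top c 0.59 px [379. 256.] o [ 0.3758 -0.3227] yaw 12.7 LxW [0.101 0.044] rgb [18. 19. 19.] g 40
top c 0.58 px [293. 210.] o [ 0.5026 -0.0925] yaw 72.9 LxW [0.046 0.041] rgb [113.5 101.   54. ] g 29
top c 0.58 px [389. 186.] o [ 0.5719 -0.3432] yaw 13.7 LxW [0.099 0.043] rgb [ 38.  70. 132.] g 26
[-160.87658104 -545.8898024 ]
[-306.99652005 -349.64807951]
[-120.83642882 -323.45544641]
[-10.38201971 -84.91451635]
[  76.16142285 -330.14957485]
```

View pics/c6.png

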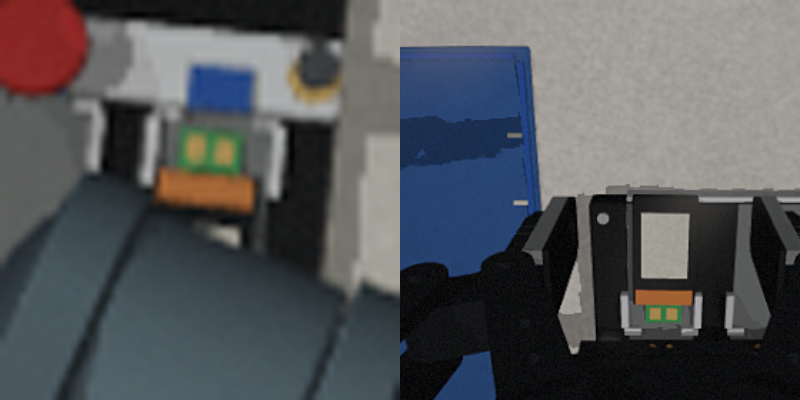

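The battery sits centred between the guides, at about (663,300) in the right panel. The fingertips were dragging on the floor, with force in a friction-cone ratio. I'll push it home from behind with shut fingers held clear of the floor.

```bash
python3 -c "
from h import *
jgo(-.125,-.076,.047);jgo(-.081,-.076,.047)"
```

```text
go [ 0.3889 -0.0756  0.047 ] 176 -> [-20.5  -0.8 134.7] [-0.   0.   0.1]
go [ 0.4328 -0.0787  0.047 ] 176 -> [-64.5  -0.9 134.7] [-0.   0.   0.1]
```

apply_moves(
  commands=[
    [[-20, -1, 50, 0, 0, 0], [-20, -1, 100, 0, 0, 0], [-20, -1, 128, 0, 0, 0], [-20, -1, 136, 0, 0, 0], [-30, -1, 136, 0, 0, 0], [-40, -1, 136, 0, 0, 0], [-50, -1, 136, 0, 0, 0], [-57, -1, 136, 0, 0, 0], [-60, -1, 136, 0, 0, 0], [-60, -1, 136, 0, 0, 0]],
  ],
  claw=-1,
)

```text
time: 16.02
tcp_pos: [0.4279, -0.0786, 0.047]
eef_rot: [0.034, 0.999, -0.0, -0.0]
wrist_force: [-4.2, -1.3, 8.3]
gripper_width: 0.0001
gripper_force: 4.2
```

apply_moves(
  commands=[
    [[-2, 0, 0, 0, 0, 0], [-4, 0, 0, 0, 0, 0], [-4, 0, 0, 0, 0, 0]],
  ],
)

```text
time: 16.4
tcp_pos: [0.431, -0.0787, 0.047]
eef_rot: [0.034, 0.999, -0.0, -0.001]
wrist_force: [-5.4, 0.4, 10.6]
gripper_width: 0.0001
gripper_force: 5.5
```

apply_moves(
  commands=[
    [[-2, 0, 0, 0, 0, 0], [-4, 0, 0, 0, 0, 0], [-4, 0, 0, 0, 0, 0]],
  ],
)

```text
time: 16.77
tcp_pos: [0.4338, -0.0788, 0.0469]
eef_rot: [0.034, 0.999, -0.0, -0.002]
wrist_force: [-9.0, 0.1, 13.6]
gripper_width: 0.0003
gripper_force: 7.7
```

```bash
python3 - <<'E'
from h import *
q=st(); print(tojig(q['tcp_pos'])); s=snap('wrist','w7');t=snap('top');d=snap('side')
c=pix(t,[*jig(-.02,-.076),.02]).astype(int);a=t['img'][c[1]-30:c[1]+30,c[0]-30:c[0]+30,::-1]
e=pix(d,[*jig(-.02,-.076),.02]).astype(int);e=d['img'][e[1]-30:e[1]+30,e[0]-30:e[0]+30,::-1]
cv2.imwrite('pics/c7.png',np.hstack([cv2.resize(a,(400,400),interpolation=cv2.INTER_CUBIC),cv2.resize(e,(400,400),interpolation=cv2.INTER_CUBIC)]))
E
```

```text
t 16.77 tcp [ 0.4338 -0.0788  0.0469] rot [[-0.998, 0.068, -0.004], [0.068, 0.998, -0.001], [0.004, -0.001, -1.0]] F [-9.   0.1 13.6] w 0.0003 j [-0.32  0.31 -0.62  0.65 -0.   -0.25]
[-80.00440288 -76.10466567]
```

View pics/c7.png

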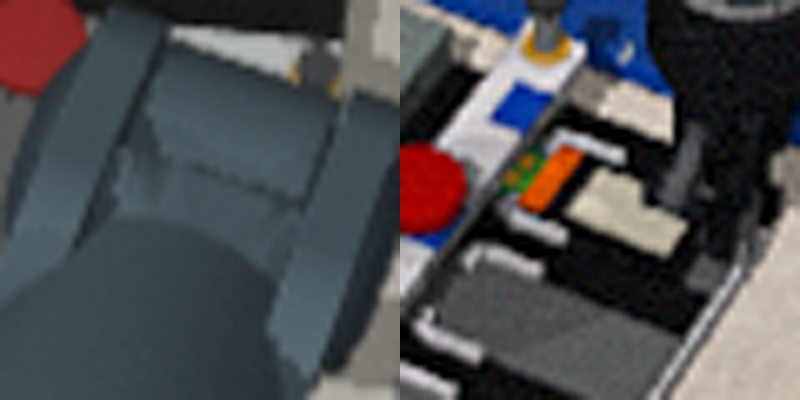

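apply_moves(
  commands=[
    [[-3, 0, -1, 0, 0, 0], [-6, 0, -1, 0, 0, 0], [-6, 0, -1, 0, 0, 0]],
  ],
)

```text
time: 17.3
tcp_pos: [0.4345, -0.0788, 0.0468]
eef_rot: [0.034, 0.999, -0.001, -0.007]
wrist_force: [-17.3, -0.3, 20.7]
gripper_width: -0.0002
gripper_force: 13.8
```

```bash
python3 - <<'E'
from h import *
q=st(); print(tojig(q['tcp_pos']));d=snap('side');e=pix(d,[*jig(-.02,-.076),.02]).astype(int)
sub=d['img'][e[1]-30:e[1]+30,e[0]-30:e[0]+30];h=cv2.cvtColor(sub,cv2.COLOR_RGB2HSV)
for n,m in [('or',(h[...,0]>5)&(h[...,0]<18)&(h[...,1]>180)&(h[...,2]>120))]:
    nn,l,stt,c=cv2.connectedComponentsWithStats(m.astype(np.uint8));i=1+stt[1:,4].argmax()
    ys,xs=np.nonzero(l==i);W=np.array([tojig(at(d,(x+e[0]-30,y+e[1]-30),.025)) for x,y in zip(xs,ys)]);print(n,len(W),W.mean(0),W.min(0),W.max(0))
E
```

```text
t 17.3 tcp [ 0.4345 -0.0788  0.0468] rot [[-0.998, 0.069, -0.014], [0.069, 0.998, -0.001], [0.014, -0.002, -1.0]] F [-17.3  -0.3  20.7] w -0.0002 j [-0.32  0.31 -0.61  0.66 -0.01 -0.25]
[-79.35809168 -75.99539993]
or 40 [  7.09781964 -74.02231822] [  1.17511791 -93.67175628] [ 13.09813441 -55.03952406]
```

Battery a is home: the stop is firm and the orange front edge is at jig x ≈ 13 mm. Next is battery c.

apply_moves(
  commands=[
    [[10, 0, -2, 0, 0, 0], [30, 0, -10, 0, 0, 0], [40, 0, -60, 0, 0, 0], [40, 0, -115, 0, 0, 0], [50, -40, -130, 0, 0, -4], [55, -90, -130, 0, 0, -8], [58, -140, -130, 0, 0, -12], [60, -190, -130, 0, 0, -16], [62, -240, -130, 0, 0, -17], [62, -250, -130, 0, 0, -17]],
  ],
  claw=0.4,
)

```text
time: 18.6
tcp_pos: [0.3633, -0.3279, 0.1777]
eef_rot: [-0.112, 0.994, -0.001, 0.001]
wrist_force: [-0.1, -0.8, -0.0]
gripper_width: 0.0597
gripper_force: 0.0
```

```bash
python3 - <<'E'
from h import *
st(); s=snap('wrist')
for o,y in bats(s,'wrist'): grasp(o,y,.03)
E
```

```text
t 18.6 tcp [ 0.3633 -0.3279  0.1777] rot [[-0.975, -0.223, 0.002], [-0.223, 0.975, -0.002], [-0.001, -0.003, -1.0]] F [-0.1 -0.8 -0. ] w 0.0597 j [-0.86  0.24 -0.31  1.01 -0.   -1.09]
wrist c 0.95 px [226. 354.] o [ 0.5389 -0.3385] yaw -70.9 LxW [0.038 0.032] rgb [139.  134.5 154. ] g 0
wrist c 0.86 px [ 56. 100.] o [ 0.3154 -0.5389] yaw -53.2 LxW [0.1   0.045] rgb [ 94.  48. 120.] g 214
wrist c 0.78 px [506. 335.] o [ 0.4936 -0.0654] yaw -14.8 LxW [0.108 0.031] rgb [177. 174. 164.] g 4
wrist c 0.68 px [318. 160.] o [ 0.3204 -0.3034] yaw 7.3 LxW [0.102 0.045] rgb [44. 44. 47.] g 304
wrist c 0.66 px [297.  10.] o [ 0.2046 -0.3325] yaw -76.7 LxW [0.101 0.021] rgb [135. 118.  51.] g 166
go [ 0.5323 -0.3196  0.03  ] 109.13373 -> [-166.   -32.2  147.5] [ 0.   0.  83.9]
go [ 0.3035 -0.5229  0.03  ] 126.78548 -> [ 102.7 -178.8  147.4] [-0.   0.  66.2]
go [ 0.4743 -0.0603  0.03  ] 165.20255 -> [-167.9  233.5  147.4] [-0.   0.  27.8]
go [ 0.3005 -0.3059  0.03  ] 187.30598 -> [ 56.7  33.2 147.3] [-0.   0.   5.7]
go [ 0.2    -0.3131  0.03  ] 103.33441 -> [156.3  48.9 147.2] [ 0.   0.  89.7]
```

Battery c has been knocked to (0.320,-0.303). I'll follow it.

apply_moves(
  commands=[
    [[20, 12, 30, 0, 0, 3], [40, 25, 70, 0, 0, 6], [57, 33, 110, 0, 0, 6], [57, 33, 130, 0, 0, 6], [57, 33, 130, 0, 0, 6]],
  ],
)

```text
time: 19.32
tcp_pos: [0.2992, -0.3025, 0.0462]
eef_rot: [-0.063, 0.998, 0.002, -0.001]
wrist_force: [0.4, 0.0, 0.5]
gripper_width: 0.0599
gripper_force: 0.0
```

```bash
python3 - <<'E'
from h import *
st(); s=snap('wrist')
for o,y in bats(s,'wrist'): grasp(o,y,.0295)
E
```

```text
t 19.32 tcp [ 0.2992 -0.3025  0.0462] rot [[-0.992, -0.125, -0.002], [-0.125, 0.992, 0.004], [0.002, 0.004, -1.0]] F [0.4 0.  0.5] w 0.0599 j [-0.94  0.28 -0.66  0.63  0.   -1.07]
wrist c 0.98 px [274. 289.] o [ 0.3123 -0.3048] yaw 7.2 LxW [0.087 0.045] rgb [35. 34. 35.] g 24
wrist c 0.9 px [205.  36.] o [ 0.1991 -0.3344] yaw -83.9 LxW [0.103 0.039] rgb [125. 109.  47.] g 1236
wrist c 0.51 px [165. 296.] o [ 0.3694 -0.3005] yaw 85.8 LxW [0.249 0.131] rgb [ 41.  68. 114.] g 0
go [ 0.2925 -0.3073  0.0295] 187.21187 -> [ 8.5 -1.4 18.5] [-0.  0. -0.]
go [ 0.197  -0.3145  0.0295] 96.0743 -> [104.1   3.4  18.5] [ 0.   0.  91.1]
go [ 0.3679 -0.3205  0.0295] 265.82208 -> [-64.7 -23.9  18.6] [ -0.    0.  -78.6]
```

apply_moves(
  commands=[
    [[-1, -2, 10, 0, 0, 0], [-1, -2, 16, 0, 0, 0], [-1, -2, 17, 0, 0, 0], [-1, -2, 17, 0, 0, 0]],
  ],
)

```text
time: 19.92
tcp_pos: [0.3012, -0.3072, 0.0302]
eef_rot: [-0.062, 0.998, 0.0, -0.0]
wrist_force: [0.0, 0.1, 0.3]
gripper_width: 0.0597
gripper_force: 0.0
```

apply_moves(
  commands=[
    [[0, 0, 0, 0, 0, 0], [0, 0, 0, 0, 0, 0], [0, 0, 0, 0, 0, 0], [0, 0, 0, 0, 0, 0], [0, 0, -20, 0, 0, 0], [0, 0, -50, 0, 0, 0], [0, 0, -90, 0, 0, 0], [0, 0, -90, 0, 0, 0]],
  ],
  claw=-0.2,
)

```text
time: 20.92
tcp_pos: [0.3029, -0.3094, 0.1229]
eef_rot: [-0.062, 0.998, -0.003, 0.002]
wrist_force: [-0.3, 0.5, -0.5]
gripper_width: 0.0423
gripper_force: 40.8
```

```bash
python3 - <<'E'
from h import *
st(); jgo(-.1,0,.12)
E
```

```text
t 20.93 tcp [ 0.3029 -0.3094  0.1229] rot [[-0.992, -0.124, 0.004], [-0.124, 0.992, -0.005], [-0.003, -0.006, -1.0]] F [-0.3  0.5 -0.5] w 0.0423 j [-0.94  0.18 -0.55  0.83 -0.   -1.07]
go [ 0.4192 -0.0015  0.12  ] 176 -> [-153.5  291.1    1.7] [-0.3  0.2 11.1]
```

apply_moves(
  commands=[
    [[-20, 50, -20, 0, 0, 3], [-45, 100, -20, 0, 0, 6], [-75, 150, -20, 0, 0, 9], [-105, 200, -20, 0, 0, 11], [-130, 250, -10, 0, 0, 11], [-153, 291, 0, 0, 0, 11], [-153, 291, 20, 0, 0, 11], [-153, 291, 40, 0, 0, 11], [-153, 291, 50, 0, 0, 11], [-153, 291, 50, 0, 0, 11]],
  ],
)

```text
time: 22.18
tcp_pos: [0.4159, 0.0006, 0.0692]
eef_rot: [0.034, 0.999, 0.0, -0.001]
wrist_force: [0.1, -0.3, -0.5]
gripper_width: 0.0421
gripper_force: 41.0
```

```bash
python3 - <<'E'
from h import *
st(); jgo(-.1,0,.045)
E
```

```text
t 22.18 tcp [0.4159 0.0006 0.0692] rot [[-0.998, 0.068, -0.003], [0.068, 0.998, 0.0], [0.003, 0.0, -1.0]] F [ 0.1 -0.3 -0.5] w 0.0421 j [-0.15  0.23 -0.66  0.69 -0.   -0.08]
go [ 0.4192 -0.0015  0.045 ] 176 -> [-3.5 -1.9 24.2] [ 0.  -0.2  0.1]
```

apply_moves(
  commands=[
    [[-3, -2, 15, 0, 0, 0], [-3, -2, 24, 0, 0, 0], [-13, -2, 24, 0, 0, 0], [-23, -2, 24, 0, 0, 0], [-33, -2, 24, 0, 0, 0], [-40, -2, 24, 0, 0, 0], [-46, -2, 24, 0, 0, 0], [-46, -2, 24, 0, 0, 0]],
  ],
)

```text
time: 23.18
tcp_pos: [0.4634, -0.0047, 0.0463]
eef_rot: [0.034, 0.999, -0.0, 0.0]
wrist_force: [0.4, 0.0, -0.3]
gripper_width: 0.0419
gripper_force: 41.0
```

apply_moves(
  commands=[
    [[-3, 0, 0, 0, 0, 0], [-6, 0, 0, 0, 0, 0], [-8, 0, 0, 0, 0, 0], [-8, 0, 0, 0, 0, 0]],
  ],
)

```text
time: 23.68
tcp_pos: [0.471, -0.0052, 0.0463]
eef_rot: [0.034, 0.999, -0.0, 0.0]
wrist_force: [-0.1, 0.1, -0.7]
gripper_width: 0.0422
gripper_force: 41.0
```

apply_moves(
  commands=[
    [[0, 0, 2, 0, 0, 0], [0, 0, 2, 0, 0, 0]],
  ],
)

```text
time: 23.92
tcp_pos: [0.471, -0.0052, 0.0448]
eef_rot: [0.034, 0.999, -0.0, 0.0]
wrist_force: [-1.5, 1.1, 5.6]
gripper_width: 0.0422
gripper_force: 41.7
```

apply_moves(
  commands=[
    [[0, 0, 0, 0, 0, 0], [0, 0, 0, 0, 0, 0], [0, 0, -20, 0, 0, 0], [25, 0, -50, 0, 0, 0], [60, 0, -50, 0, 0, 0], [78, 0, -50, 0, 0, 0], [78, 0, -50, 0, 0, 0]],
  ],
  claw=0.3,
)

```text
time: 24.8
tcp_pos: [0.3915, 0.0004, 0.094]
eef_rot: [0.034, 0.999, 0.0, -0.001]
wrist_force: [0.4, 1.5, 0.3]
gripper_width: 0.0558
gripper_force: 0.0
```

```bash
python3 - <<'E'
from h import *
st(); jgo(-.125,0,.05); jgo(-.080,0,.05)
d=snap('side');e=pix(d,[*jig(-.02,-.03),.02]).astype(int);sub=d['img'][e[1]-45:e[1]+45,e[0]-45:e[0]+45];h=cv2.cvtColor(sub,cv2.COLOR_RGB2HSV)
m=(h[...,0]>5)&(h[...,0]<18)&(h[...,1]>180)&(h[...,2]>120)
nn,l,S,c=cv2.connectedComponentsWithStats(m.astype(np.uint8))
for i in range(1,nn):
    if S[i,4]>15:
        ys,xs=np.nonzero(l==i);W=np.array([tojig(at(d,(x+e[0]-45,y+e[1]-45),.025)) for x,y in zip(xs,ys)]);print(len(W),W.mean(0))
E
```

```text
t 24.8 tcp [0.3915 0.0004 0.094 ] rot [[-0.998, 0.068, -0.001], [0.068, 0.998, 0.0], [0.001, 0.0, -1.0]] F [0.4 1.5 0.3] w 0.0558 j [-0.16  0.15 -0.68  0.74 -0.   -0.09]
go [3.942e-01 2.000e-04 5.000e-02] 176 -> [-2.8  0.  44. ] [ 0.  -0.1  0.1]
go [ 0.4391 -0.0029  0.05  ] 176 -> [-47.8  -0.   44. ] [ 0.  -0.1  0.1]
40 [  6.7894922  -74.07305048]
37 [7.50253147 1.18926154]
```

apply_moves(
  commands=[
    [[3, 0, 30, 0, 0, 0], [3, 0, 45, 0, 0, 0], [-15, 0, 45, 0, 0, 0], [-30, 0, 45, 0, 0, 0], [-42, 0, 45, 0, 0, 0], [-47, 0, 45, 0, 0, 0], [-50, 0, 45, 0, 0, 0], [-53, 0, 45, 0, 0, 0], [-53, 0, 45, 0, 0, 0]],
  ],
  claw=-1,
)

```text
time: 25.98
tcp_pos: [0.4419, -0.0032, 0.0491]
eef_rot: [0.034, 0.999, -0.0, -0.003]
wrist_force: [-8.3, 0.6, 11.7]
gripper_width: -0.0002
gripper_force: 7.4
```

apply_moves(
  commands=[
    [[10, 0, -2, 0, 0, 0], [35, 0, -10, 0, 0, 0], [40, 0, -60, 0, 0, 0], [40, 0, -110, 0, 0, 0], [20, -40, -140, 0, 0, -4], [-10, -90, -140, 0, 0, -8], [-30, -140, -140, 0, 0, -12], [-55, -190, -140, 0, 0, -16], [-75, -240, -140, 0, 0, -18], [-85, -290, -140, 0, 0, -18]],
  ],
  claw=0.4,
)

```text
time: 27.22
tcp_pos: [0.5115, -0.3002, 0.1892]
eef_rot: [-0.123, 0.992, -0.0, 0.0]
wrist_force: [0.3, 0.1, 0.8]
gripper_width: 0.0598
gripper_force: 0.0
```

```bash
python3 - <<'E'
from h import *
st(); s=snap('wrist')
for o,y in bats(s,'wrist'): grasp(o,y,.03)
t=snap('top'); bats(t,'top')
E
```

```text
t 27.23 tcp [ 0.5115 -0.3002  0.1892] rot [[-0.97, -0.244, 0.001], [-0.244, 0.97, -0.0], [-0.001, -0.0, -1.0]] F [0.3 0.1 0.8] w 0.0598 j [-0.64  0.44 -0.    1.13  0.   -0.88]
wrist c 0.88 px [229. 242.] o [ 0.5702 -0.3453] yaw 15.4 LxW [0.101 0.046] rgb [ 52.  95. 170.] g 67
wrist c 0.74 px [548. 269.] o [ 0.5045 -0.0146] yaw 29.6 LxW [0.08  0.035] rgb [161. 158. 160.] g 59
go [ 0.5509 -0.3506  0.03  ] 195.3956 -> [-26.9 -54.7 159.1] [-0.2  0.  -1.6]
go [ 0.4871 -0.0245  0.03  ] 209.606 -> [-42.9 277.2 158.1] [ -0.2   0.  -15.8]
top c 0.87 px [390. 331.] o [ 0.1876 -0.3397] yaw -67.7 LxW [0.1   0.045] rgb [136. 121.  56.] g 27
top c 0.7 px [463. 282.] o [ 0.3191 -0.5439] yaw -55.1 LxW [0.105 0.048] rgb [67. 36. 84.] g 26
top c 0.6 px [267. 216.] o [ 0.4866 -0.0049] yaw -1.4 LxW [0.088 0.045] rgb [27. 27. 28.] g 5
top c 0.59 px [297. 213.] o [ 0.4811 -0.081 ] yaw -4.2 LxW [0.092 0.049] rgb [172. 171. 159.] g 11
```

apply_moves(
  commands=[
    [[-14, -28, 40, 0, 0, 0], [-26, -54, 90, 0, 0, 0], [-26, -54, 135, 0, 0, 0], [-26, -54, 152, 0, 0, 0], [-26, -54, 158, 0, 0, 0], [-26, -54, 158, 0, 0, 0]],
  ],
)

```text
time: 28.18
tcp_pos: [0.5502, -0.3446, 0.0329]
eef_rot: [-0.123, 0.992, -0.001, 0.001]
wrist_force: [0.4, -0.6, 0.1]
gripper_width: 0.0602
gripper_force: 0.0
```

apply_moves(
  commands=[
    [[0, 0, 1, 0, 0, 0], [0, 0, 1, 0, 0, 0], [0, 0, 1, 0, 0, 0], [0, 0, 1, 0, 0, 0], [0, 0, -20, 0, 0, 0], [0, 0, -60, 0, 0, 0], [0, 0, -110, 0, 0, 0], [0, 0, -110, 0, 0, 0]],
  ],
  claw=-0.2,
)

```text
time: 29.18
tcp_pos: [0.5529, -0.3472, 0.1485]
eef_rot: [-0.123, 0.992, -0.005, 0.005]
wrist_force: [-0.2, -0.6, 0.5]
gripper_width: 0.034
gripper_force: 0.0
```

```bash
python3 - <<'E'
from h import *
st(); jgo(-.1,.076,.14)
E
```

```text
t 29.18 tcp [ 0.5529 -0.3472  0.1485] rot [[-0.97, -0.244, 0.01], [-0.244, 0.97, -0.008], [-0.008, -0.01, -1.0]] F [-0.2 -0.6  0.5] w 0.034 j [-0.66  0.57  0.11  1.09  0.   -0.9 ]
go [0.4245 0.0743 0.14  ] 176 -> [ 21.8 440.2   3.9] [-0.5  0.5 18.1]
```

Missed b because the grip was a bit too high. I'll look again.

apply_moves(
  commands=[
    [[0, 0, 0, 0, 0, 0], [0, 0, 0, 0, 0, 0], [0, 0, 0, 0, 0, 0]],
  ],
  claw=0.4,
)

```text
time: 29.55
tcp_pos: [0.5486, -0.344, 0.1399]
eef_rot: [-0.123, 0.992, 0.001, -0.001]
wrist_force: [-0.6, -0.6, 0.4]
gripper_width: 0.06
gripper_force: 0.0
```

```bash
python3 - <<'E'
from h import *
st(); s=snap('wrist')
for o,y in bats(s,'wrist'): grasp(o,y,.0285)
E
```

```text
t 29.55 tcp [ 0.5486 -0.344   0.1399] rot [[-0.97, -0.244, -0.002], [-0.244, 0.97, 0.002], [0.002, 0.002, -1.0]] F [-0.6 -0.6  0.4] w 0.06 j [-0.66  0.58  0.1   1.09 -0.   -0.9 ]
wrist c 0.87 px [276. 244.] o [ 0.5715 -0.3445] yaw 13.9 LxW [0.101 0.045] rgb [ 51.  90. 164.] g 249
go [ 0.552  -0.3493  0.0285] 193.90202 -> [ -1.9  -5.9 111.8] [ 0.1 -0.1  0.2]
```

apply_moves(
  commands=[
    [[-2, -5, 50, 0, 0, 0], [-2, -5, 95, 0, 0, 0], [-2, -5, 108, 0, 0, 0], [-2, -5, 112, 0, 0, 0], [-2, -5, 112, 0, 0, 0], [-2, -5, 112, 0, 0, 0], [-2, -5, 112, 0, 0, 0]],
  ],
)

```text
time: 30.52
tcp_pos: [0.5534, -0.3496, 0.0307]
eef_rot: [-0.123, 0.992, -0.001, 0.001]
wrist_force: [0.2, -0.7, 0.2]
gripper_width: 0.0597
gripper_force: 0.0
```

apply_moves(
  commands=[
    [[0, 0, 2, 0, 0, 0], [0, 0, 2, 0, 0, 0], [0, 0, 2, 0, 0, 0], [0, 0, 2, 0, 0, 0], [0, 0, 2, 0, 0, 0], [0, 0, 2, 0, 0, 0]],
  ],
  claw=-0.2,
)

```text
time: 31.28
tcp_pos: [0.5531, -0.3495, 0.0284]
eef_rot: [-0.123, 0.992, -0.001, 0.001]
wrist_force: [-0.3, 0.6, 6.1]
gripper_width: 0.0423
gripper_force: 40.6
```

apply_moves(
  commands=[
    [[0, 0, -20, 0, 0, 0], [0, 0, -60, 0, 0, 0], [0, 0, -110, 0, 0, 0], [0, 0, -140, 0, 0, 0], [0, 0, -140, 0, 0, 0]],
  ],
)

```text
time: 31.9
tcp_pos: [0.5542, -0.3502, 0.1703]
eef_rot: [-0.123, 0.992, -0.002, 0.002]
wrist_force: [-0.0, 0.2, -0.2]
gripper_width: 0.0423
gripper_force: 40.9
```

```bash
python3 - <<'E'
from h import *
st(); jgo(-.1,.076,.14)
E
```

```text
t 31.9 tcp [ 0.5542 -0.3502  0.1703] rot [[-0.97, -0.244, 0.005], [-0.244, 0.97, -0.004], [-0.004, -0.005, -1.0]] F [-0.   0.2 -0.2] w 0.0423 j [-0.66  0.57  0.16  1.16 -0.   -0.91]
go [0.4245 0.0743 0.14  ] 176 -> [ 22.4 443.4  28.1] [-0.2  0.3 18.1]
```

apply_moves(
  commands=[
    [[5, 55, -10, 0, 0, 3], [20, 110, -10, 0, 0, 6], [35, 165, -10, 0, 0, 9], [50, 220, -10, 0, 0, 12], [50, 275, -10, 0, 0, 15], [45, 330, 0, 0, 0, 18], [35, 385, 10, 0, 0, 18], [22, 443, 28, 0, 0, 18], [22, 443, 70, 0, 0, 18], [22, 443, 90, 0, 0, 18]],
  ],
)

```text
time: 33.15
tcp_pos: [0.42, 0.0764, 0.074]
eef_rot: [0.033, 0.999, -0.0, -0.003]
wrist_force: [-0.1, -0.0, -0.6]
gripper_width: 0.042
gripper_force: 40.9
```

```bash
python3 - <<'E'
from h import *
st(); jgo(-.1,.076,.044)
E
```

```text
t 33.15 tcp [0.42   0.0764 0.074 ] rot [[-0.998, 0.065, -0.005], [0.065, 0.998, -0.0], [0.005, -0.001, -1.0]] F [-0.1 -0.  -0.6] w 0.042 j [ 0.03  0.24 -0.62  0.71 -0.    0.1 ]
go [0.4245 0.0743 0.044 ] 176 -> [-4.7 -1.8 30. ] [-0.  -0.3  0.3]
```

apply_moves(
  commands=[
    [[-4, -2, 18, 0, 0, 0], [-4, -2, 29, 0, 0, 0], [-14, -2, 29, 0, 0, 0], [-24, -2, 29, 0, 0, 0], [-34, -2, 29, 0, 0, 0], [-42, -2, 29, 0, 0, 0], [-48, -2, 29, 0, 0, 0], [-52, -2, 29, 0, 0, 0], [-52, -2, 29, 0, 0, 0]],
  ],
)

```text
time: 34.28
tcp_pos: [0.4751, 0.0698, 0.0483]
eef_rot: [0.034, 0.999, -0.0, 0.0]
wrist_force: [-0.2, 0.1, -0.7]
gripper_width: 0.0423
gripper_force: 41.0
```

apply_moves(
  commands=[
    [[25, 0, 0, 0, 0, 0], [25, 0, 3.5, 0, 0, 0], [15, 0, 3.5, 0, 0, 0], [5, 0, 3.5, 0, 0, 0], [0, 0, 3.5, 0, 0, 0], [0, 0, 3.5, 0, 0, 0]],
  ],
)

```text
time: 35.02
tcp_pos: [0.4758, 0.0697, 0.0447]
eef_rot: [0.034, 0.999, -0.0, 0.0]
wrist_force: [-0.6, -0.9, 0.0]
gripper_width: 0.0428
gripper_force: 41.0
```

apply_moves(
  commands=[
    [[0, 0, 0, 0, 0, 0], [0, 0, 0, 0, 0, 0], [0, 0, -20, 0, 0, 0], [25, 0, -50, 0, 0, 0], [60, 0, -50, 0, 0, 0], [80, 0, -50, 0, 0, 0], [80, 0, -50, 0, 0, 0]],
  ],
  claw=0.3,
)

```text
time: 35.9
tcp_pos: [0.3935, 0.0753, 0.0947]
eef_rot: [0.034, 0.999, -0.0, -0.001]
wrist_force: [0.1, -0.1, -0.0]
gripper_width: 0.0552
gripper_force: 0.0
```

```bash
cat >> h.py <<'E'
def oranges():
    d=snap('side');e=pix(d,[*jig(-.02,0),.02]).astype(int);sub=d['img'][e[1]-60:e[1]+60,e[0]-60:e[0]+60];h=cv2.cvtColor(sub,cv2.COLOR_RGB2HSV)
    m=(h[...,0]>5)&(h[...,0]<18)&(h[...,1]>180)&(h[...,2]>120)
    nn,l,S,c=cv2.connectedComponentsWithStats(m.astype(np.uint8))
    for i in range(1,nn):
        if S[i,4]>15:
            ys,xs=np.nonzero(l==i);W=np.array([tojig(at(d,(x+e[0]-60,y+e[1]-60),.025)) for x,y in zip(xs,ys)]);print('orange',len(W),np.round(W.mean(0),1),np.round(np.percentile(W[:,0],95),1))
    return d
E
python3 - <<'E'
from h import *
st(); jgo(-.125,.076,.05); jgo(-.077,.076,.05)
oranges()
E
```

```text
t 35.9 tcp [0.3935 0.0753 0.0947] rot [[-0.998, 0.067, -0.001], [0.067, 0.998, -0.0], [0.001, -0.0, -1.0]] F [ 0.1 -0.1 -0. ] w 0.0552 j [ 0.03  0.17 -0.66  0.75 -0.    0.1 ]
go [0.3995 0.076  0.05  ] 176 -> [-6.1  1.1 44.7] [-0.  -0.1  0.1]
go [0.4474 0.0727 0.05  ] 176 -> [-54.1   1.   44.7] [-0.  -0.1  0.1]
orange 41 [  6.9 -74. ] 12.4
orange 35 [8.4 0.8] 12.7
orange 43 [ 6.8 74.8] 11.7
```

apply_moves(
  commands=[
    [[0, 1, 30, 0, 0, 0], [0, 1, 45, 0, 0, 0], [-20, 1, 45, 0, 0, 0], [-35, 1, 45, 0, 0, 0], [-46, 1, 45, 0, 0, 0], [-51, 1, 45, 0, 0, 0], [-55, 1, 45, 0, 0, 0], [-58, 1, 45, 0, 0, 0], [-60, 1, 45, 0, 0, 0], [-60, 1, 45, 0, 0, 0]],
  ],
  claw=-1,
)

```text
time: 37.2
tcp_pos: [0.45, 0.0725, 0.0498]
eef_rot: [0.034, 0.999, 0.0, -0.004]
wrist_force: [-12.2, 0.7, 17.0]
gripper_width: -0.0002
gripper_force: 8.6
```

```bash
python3 - <<'E'
from h import *
q=st(); print(tojig(q['tcp_pos']));oranges()
E
```

```text
t 37.2 tcp [0.45   0.0725 0.0498] rot [[-0.998, 0.067, -0.009], [0.067, 0.998, 0.001], [0.009, -0.0, -1.0]] F [-12.2   0.7  17. ] w -0.0002 j [ 0.02  0.33 -0.58  0.67  0.    0.09]
[-74.45495605  75.99722854]
orange 43 [ 8. 75.] 13.0
```

apply_moves(
  commands=[
    [[15, 0, -1, 0, 0, 0], [45, 0, -20, 0, 0, 0], [48, -50, -30, 0, 0, 0], [48, -100, -30, 0, 0, 0], [48, -152, -20, 0, 0, 0], [48, -152, -2, 0, 0, 0], [30, -152, -1, 0, 0, 0], [20, -152, -1, 0, 0, 0], [14, -152, -1, 0, 0, 0], [14, -152, -1, 0, 0, 0]],
  ],
)

```text
time: 38.5
tcp_pos: [0.4313, -0.0784, 0.051]
eef_rot: [0.034, 0.999, -0.0, 0.0]
wrist_force: [-0.3, 0.7, -0.6]
gripper_width: 0.0003
gripper_force: 0.0
```

apply_moves(
  commands=[
    [[-3, 0, 0, 0, 0, 0], [-7, 0, 0, 0, 0, 0], [-10, 0, 0, 0, 0, 0], [-10, 0, 0, 0, 0, 0]],
  ],
)

```text
time: 39.0
tcp_pos: [0.4411, -0.0793, 0.0508]
eef_rot: [0.034, 0.999, -0.0, 0.0]
wrist_force: [-1.2, -0.1, -0.8]
gripper_width: 0.0003
gripper_force: 0.0
```

```bash
python3 - <<'E'
from h import *
q=st(); print(tojig(q['tcp_pos']));oranges()
E
```

```text
t 39.0 tcp [ 0.4411 -0.0793  0.0508] rot [[-0.998, 0.068, 0.0], [0.068, 0.998, -0.0], [-0.0, -0.0, -1.0]] F [-1.2 -0.1 -0.8] w 0.0003 j [-0.32  0.31 -0.6   0.66 -0.   -0.25]
[-72.69218375 -76.06416208]
orange 38 [  6.8 -74. ] 11.7
orange 35 [8.1 0. ] 12.5
orange 42 [ 7.9 75.1] 12.6
```

apply_moves(
  commands=[
    [[20, 0, 0, 0, 0, 0], [20, 0, 5, 0, 0, 0], [13, 0, 5, 0, 0, 0], [7, 0, 5, 0, 0, 0], [3, 0, 5, 0, 0, 0], [0, 0, 5, 0, 0, 0], [0, 0, 5, 0, 0, 0]],
  ],
)

```text
time: 39.92
tcp_pos: [0.4338, -0.0785, 0.0441]
eef_rot: [0.034, 0.999, -0.0, -0.007]
wrist_force: [-15.3, -1.7, 10.2]
gripper_width: -0.0002
gripper_force: 7.7
```

```bash
python3 - <<'E'
from h import *
q=st(); print(tojig(q['tcp_pos']));oranges()
E
```

```text
t 39.92 tcp [ 0.4338 -0.0785  0.0441] rot [[-0.998, 0.068, -0.015], [0.068, 0.998, -0.0], [0.015, -0.001, -1.0]] F [-15.3  -1.7  10.2] w -0.0002 j [-0.32  0.32 -0.62  0.65 -0.   -0.25]
[-80.04178719 -75.74726271]
orange 39 [  6.9 -74.1] 12.0
orange 36 [8.2 0.3] 12.7
orange 42 [ 7.9 75.1] 12.6
```

apply_moves(
  commands=[
    [[15, 0, -2, 0, 0, 0], [35, 0, -15, 0, 0, 0], [35, 40, -20, 0, 0, 0], [35, 76, -20, 0, 0, 0], [35, 76, 0, 0, 0, 0], [20, 76, 0, 0, 0, 0], [10, 76, 0, 0, 0, 0], [5, 76, 0, 0, 0, 0], [0, 76, 0, 0, 0, 0], [0, 76, 0, 0, 0, 0]],
  ],
)

```text
time: 41.22
tcp_pos: [0.4394, -0.0032, 0.0446]
eef_rot: [0.034, 0.999, 0.0, -0.007]
wrist_force: [-13.8, -0.1, 9.7]
gripper_width: 0.0001
gripper_force: 7.0
```

apply_moves(
  commands=[
    [[15, 0, -2, 0, 0, 0], [35, 0, -15, 0, 0, 0], [35, 40, -20, 0, 0, 0], [35, 76, -20, 0, 0, 0], [35, 76, 0, 0, 0, 0], [20, 76, 0, 0, 0, 0], [10, 76, 0, 0, 0, 0], [5, 76, 0, 0, 0, 0], [0, 76, 0, 0, 0, 0], [0, 76, 0, 0, 0, 0]],
  ],
)

```text
time: 42.48
tcp_pos: [0.445, 0.0722, 0.0447]
eef_rot: [0.034, 0.999, 0.0, -0.006]
wrist_force: [-12.7, 0.7, 8.3]
gripper_width: -0.0002
gripper_force: 6.5
```

apply_moves(
  commands=[
    [[15, 0, -2, 0, 0, 0], [40, 0, -20, 0, 0, 0], [40, 0, -70, 0, 0, 0], [40, 0, -120, 0, 0, 0], [40, 0, -150, 0, 0, 0], [40, 0, -150, 0, 0, 0]],
  ],
)

```text
time: 43.22
tcp_pos: [0.4143, 0.075, 0.1991]
eef_rot: [0.034, 0.999, 0.0, 0.004]
wrist_force: [0.7, -0.0, -0.8]
gripper_width: 0.0
gripper_force: 0.0
```

```bash
python3 - <<'E'
from h import *
st();d=oranges();e=pix(d,[*jig(.03,0),.02]).astype(int);a=d['img'][e[1]-60:e[1]+60,e[0]-55:e[0]+65,::-1]
t=snap('top');c=pix(t,[*jig(-.0,0),.02]).astype(int);b=t['img'][c[1]-60:c[1]+60,c[0]-60:c[0]+60,::-1]
cv2.imwrite('pics/c8.png',np.hstack([cv2.resize(i,(400,400),interpolation=cv2.INTER_CUBIC) for i in (a,b)]))
p=jig(.122,-.045);go([*p,.14],176)
E
```

```text
t 43.23 tcp [0.4143 0.075  0.1991] rot [[-0.998, 0.069, 0.009], [0.069, 0.998, 0.0], [-0.009, 0.001, -1.0]] F [ 0.7 -0.  -0.8] w 0.0 j [ 0.03  0.09 -0.44  1.03 -0.    0.1 ]
orange 29 [  8.2 -72.8] 12.5
orange 36 [8.2 0.3] 12.7
orange 43 [ 8. 75.] 13.0
go [ 0.6375 -0.0619  0.14  ] 176 -> [-234.4 -121.1   56.5] [0.  0.1 0.1]
```

View pics/c8.png

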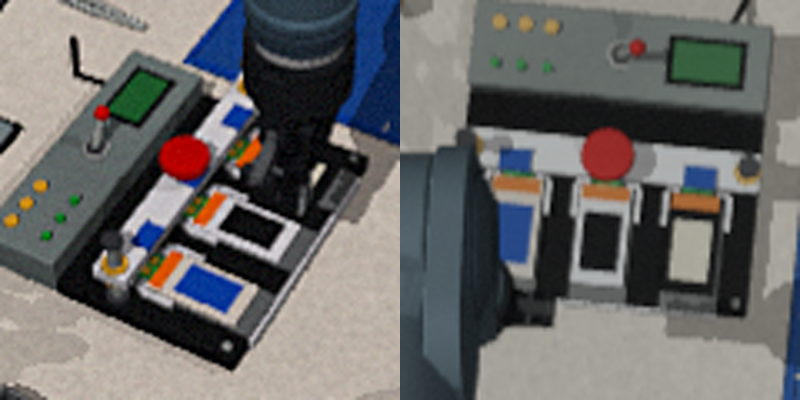

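The batteries show home and level in all three bays. The switch ball is at about (100,113) in the left panel and leans to -y (off). Next I'll flip it.

apply_moves(
  commands=[
    [[-50, -30, 0, 0, 0, 0], [-100, -60, 20, 0, 0, 0], [-150, -90, 40, 0, 0, 0], [-200, -121, 50, 0, 0, 0], [-234, -121, 56, 0, 0, 0], [-234, -121, 80, 0, 0, 0], [-234, -121, 106, 0, 0, 0], [-234, -121, 106, 0, 0, 0], [-234, -121, 106, 0, 0, 0]],
  ],
)

```text
time: 44.45
tcp_pos: [0.6361, -0.0615, 0.0896]
eef_rot: [0.034, 0.999, 0.0, -0.0]
wrist_force: [0.1, 0.4, 0.8]
gripper_width: 0.0001
gripper_force: 0.0
```

```bash
python3 - <<'E'
from h import *
q=st();print(tojig(q['tcp_pos']))
E
```

```text
t 44.45 tcp [ 0.6361 -0.0615  0.0896] rot [[-0.998, 0.068, -0.001], [0.068, 0.998, 0.0], [0.001, 0.0, -1.0]] F [0.1 0.4 0.8] w 0.0001 j [-0.2   0.6  -0.01  0.97 -0.   -0.13]
[120.61946393 -44.70185623]
```

apply_moves(
  commands=[
    [[0, 8, 0, 0, 0, 0], [0, 16, 0, 0, 0, 0], [0, 24, 0, 0, 0, 0], [0, 32, 0, 0, 0, 0], [0, 38, 0, 0, 0, 0], [0, 42, 0, 0, 0, 0], [0, 42, 0, 0, 0, 0]],
  ],
)

```text
time: 45.32
tcp_pos: [0.6395, -0.0225, 0.0901]
eef_rot: [0.035, 0.999, -0.004, 0.0]
wrist_force: [-0.9, -10.0, 2.5]
gripper_width: 0.0
gripper_force: 5.3
```

```bash
cat >> h.py <<'E'
def sw():
    for c in ['side','top']:
        s=snap(c)
        for z in [.073]:
            C=pix(s,[*jig(.122,0),z]).astype(int);h=cv2.cvtColor(s['img'],cv2.COLOR_RGB2HSV)[C[1]-20:C[1]+20,C[0]-20:C[0]+20].astype(int)
            m=((h[...,0]<6)|(h[...,0]>174))&(h[...,1]>150)&(h[...,2]>70)
            ys,xs=np.nonzero(m)
            if len(xs): print(c,'ball',len(xs),tojig(at(s,(np.median(xs)+C[0]-20,np.median(ys)+C[1]-20),z)))
E
python3 - <<'E'
from h import *
q=st();print(tojig(q['tcp_pos']));sw()
E
```

```text
t 45.33 tcp [ 0.6395 -0.0225  0.0901] rot [[-0.998, 0.069, 0.0], [0.069, 0.998, -0.008], [-0.001, -0.008, -1.0]] F [ -0.9 -10.    2.5] w 0.0 j [-0.13  0.6  -0.01  0.97 -0.01 -0.06]
[121.28621283  -5.60434955]
side ball 17 [122.20884555  13.14778077]
```

apply_moves(
  commands=[
    [[0, -10, 0, 0, 0, 0], [0, -14, -20, 0, 0, 0], [0, -14, -60, 0, 0, 0], [40, -4, -60, 0, 0, 0], [91, 5, -55, 0, 0, 0], [91, 5, -40, 0, 0, 0], [91, 5, -30, 0, 0, 0], [91, 5, -30, 0, 0, 0]],
  ],
)

```text
time: 46.42
tcp_pos: [0.5494, -0.0084, 0.1189]
eef_rot: [0.034, 0.999, 0.0, -0.0]
wrist_force: [-0.4, 0.6, 0.6]
gripper_width: 0.0001
gripper_force: 0.0
```

```bash
python3 - <<'E'
from h import *
q=st();print(tojig(q['tcp_pos']));sw(); jgo(.03,0,.11)
E
```

```text
t 46.42 tcp [ 0.5494 -0.0084  0.1189] rot [[-0.998, 0.068, -0.001], [0.068, 0.998, 0.0], [0.001, 0.0, -1.0]] F [-0.4  0.6  0.6] w 0.0001 j [-0.13  0.41 -0.24  0.92  0.   -0.06]
[30.41538928  2.18585315]
side ball 17 [122.20884555  13.14778077]
go [ 0.5489 -0.0106  0.11  ] 176 -> [ 1.2 -2.   9.9] [0.  0.1 0.1]
```

apply_moves(
  commands=[
    [[1, -2, 8, 0, 0, 0], [1, -2, 12, 0, 0, 0], [1, -2, 16, 0, 0, 0], [1, -2, 19, 0, 0, 0], [1, -2, 22, 0, 0, 0], [1, -2, 24, 0, 0, 0], [1, -2, 24, 0, 0, 0]],
  ],
)

```text
time: 47.4
tcp_pos: [0.5481, -0.0106, 0.0965]
eef_rot: [0.034, 0.999, -0.0, 0.001]
wrist_force: [-0.7, -2.2, 7.0]
gripper_width: 0.0003
gripper_force: 3.8
```

apply_moves(
  commands=[
    [[0, 0, 2, 0, 0, 0], [0, 0, 4, 0, 0, 0], [0, 0, 6, 0, 0, 0], [0, 0, 6, 0, 0, 0]],
  ],
)

```text
time: 47.9
tcp_pos: [0.5482, -0.0106, 0.092]
eef_rot: [0.034, 0.999, -0.001, 0.001]
wrist_force: [-5.3, -1.1, 17.1]
gripper_width: -0.0
gripper_force: 8.7
```

apply_moves(
  commands=[
    [[0, 0, 2, 0, 0, 0], [0, 0, 3, 0, 0, 0], [0, 0, 3, 0, 0, 0], [0, 0, 3, 0, 0, 0]],
  ],
)

```text
time: 48.4
tcp_pos: [0.5482, -0.0106, 0.0918]
eef_rot: [0.034, 0.999, -0.001, 0.002]
wrist_force: [-12.9, -0.5, 37.9]
gripper_width: -0.0003
gripper_force: 18.9
```

It's on the firm stop. I'll ease off slightly and hold.

apply_moves(
  commands=[
    [[0, 0, -0.5, 0, 0, 0], [0, 0, -0.5, 0, 0, 0], [0, 0, -0.5, 0, 0, 0], [0, 0, -0.5, 0, 0, 0], [0, 0, -0.5, 0, 0, 0], [0, 0, -0.5, 0, 0, 0], [0, 0, -0.5, 0, 0, 0], [0, 0, -0.5, 0, 0, 0], [0, 0, -0.5, 0, 0, 0], [0, 0, -0.5, 0, 0, 0]],
  ],
)

```text
time: 49.65
tcp_pos: [0.5482, -0.0106, 0.0918]
eef_rot: [0.034, 0.999, -0.001, 0.002]
wrist_force: [-12.1, -0.8, 34.3]
gripper_width: -0.0
gripper_force: 17.2
```

```bash
python3 - <<'E'
from h import *
st(); oranges()
E
```

```text
t 49.65 tcp [ 0.5482 -0.0106  0.0918] rot [[-0.998, 0.068, 0.003], [0.068, 0.998, -0.001], [-0.003, -0.001, -1.0]] F [-12.1  -0.8  34.3] w -0.0 j [-0.13  0.43 -0.29  0.85 -0.   -0.07]
orange 41 [  7.3 -74.3] 12.6
orange 36 [8.2 0.3] 12.7
orange 44 [ 8.2 75.4] 13.2
```

apply_moves(
  commands=[
    [[0, 0, -4, 0, 0, 0], [0, 0, -12, 0, 0, 0], [0, 0, -22, 0, 0, 0], [0, 0, -40, 0, 0, 0], [0, 0, -70, 0, 0, 0], [0, 0, -70, 0, 0, 0]],
  ],
)

```text
time: 50.45
tcp_pos: [0.549, -0.0102, 0.159]
eef_rot: [0.034, 0.999, 0.0, 0.002]
wrist_force: [-0.2, 0.1, -0.3]
gripper_width: -0.0003
gripper_force: 0.0
```

```bash
python3 - <<'E'
from h import *
st(); oranges();sw(); jgo(-.075,.076,.12)
s=snapshot('side');print([ (round(d['confidence'],2),tojig(at(s,d['point'],.084))) for d in tip_of('side','push_cap')[:1]])
t=snapshot('top')
for d in outline_of('top','tray')[:1]:
    ys,xs=np.nonzero(d['pixels']);W=np.array([at(t,(x,y),.02)[:2] for x,y in zip(xs,ys)]);print('tray',d['confidence'],cv2.minAreaRect((W*1000).astype(np.float32)))
E
```

```text
t 50.45 tcp [ 0.549  -0.0102  0.159 ] rot [[-0.998, 0.068, 0.003], [0.068, 0.998, 0.0], [-0.003, 0.0, -1.0]] F [-0.2  0.1 -0.3] w -0.0003 j [-0.13  0.37 -0.19  1.01  0.   -0.07]
orange 40 [  7.1 -74. ] 12.4
orange 36 [8.2 0.3] 12.7
orange 43 [ 8. 75.] 13.0
side ball 17 [122.20884555  13.14778077]
go [0.4494 0.0726 0.12  ] 176 -> [102.8  75.8  36.4] [ 0.  -0.1  0.1]
[(0.55, array([ 39.05146351, -12.06338096]))]
tray 0.8 ((468.29595947265625, 299.9681396484375), (153.5927276611328, 279.1684265136719), 85.55108642578125)
```

The head is back up and the switch is on. The tray centre is about (0.468,0.302) at yaw -4.4°. Now unloading, with b first.

apply_moves(
  commands=[
    [[40, 0, 0, 0, 0, 0], [80, 35, 0, 0, 0, 0], [80, 76, 10, 0, 0, 0], [80, 76, 40, 0, 0, 0], [80, 76, 80, 0, 0, 0], [80, 76, 104, 0, 0, 0], [80, 76, 104, 0, 0, 0], [80, 76, 104, 0, 0, 0]],
  ],
  claw=0.3,
)

```text
time: 51.8
tcp_pos: [0.4735, 0.0709, 0.0539]
eef_rot: [0.034, 0.999, -0.0, 0.0]
wrist_force: [0.6, 0.6, 0.7]
gripper_width: 0.0554
gripper_force: 0.0
```

```bash
python3 - <<'E'
from h import *
q=st(); print(tojig(q['tcp_pos'])); jgo(-.052,.076,.0435)
E
```

```text
t 51.8 tcp [0.4735 0.0709 0.0539] rot [[-0.998, 0.068, 0.001], [0.068, 0.998, -0.0], [-0.001, 0.0, -1.0]] F [0.6 0.6 0.7] w 0.0554 j [ 0.02  0.36 -0.52  0.69 -0.    0.08]
[-50.8438214   76.04014635]
go [0.4724 0.0709 0.0435] 176 -> [ 1.2 -0.  10.4] [0.  0.  0.1]
```

apply_moves(
  commands=[
    [[1, 0, 7, 0, 0, 0], [1, 0, 10.5, 0, 0, 0], [1, 0, 11, 0, 0, 0], [1, 0, 11, 0, 0, 0]],
  ],
)

```text
time: 52.3
tcp_pos: [0.4721, 0.071, 0.0424]
eef_rot: [0.034, 0.999, -0.0, 0.0]
wrist_force: [0.4, -0.6, 0.5]
gripper_width: 0.0554
gripper_force: 0.0
```

apply_moves(
  commands=[
    [[0, 0, 0, 0, 0, 0], [0, 0, 0, 0, 0, 0], [0, 0, 0, 0, 0, 0], [0, 0, 0, 0, 0, 0]],
  ],
  claw=-0.2,
  newtons=60,
)

```text
time: 52.8
tcp_pos: [0.4723, 0.0709, 0.0428]
eef_rot: [0.034, 0.999, -0.0, 0.0]
wrist_force: [-1.7, -0.5, 5.3]
gripper_width: 0.0419
gripper_force: 60.6
```

apply_moves(
  commands=[
    [[0, 0, -1, 0, 0, 0], [10, 0, -2, 0, 0, 0], [25, 0, -2, 0, 0, 0], [45, 0, -2, 0, 0, 0], [56, 0, -2, 0, 0, 0], [58, 0, -20, 0, 0, 0], [58, 0, -60, 0, 0, 0], [58, 0, -100, 0, 0, 0], [58, 0, -100, 0, 0, 0]],
  ],
)

```text
time: 53.92
tcp_pos: [0.4165, 0.0751, 0.145]
eef_rot: [0.034, 0.999, 0.0, 0.003]
wrist_force: [1.1, 0.1, -1.0]
gripper_width: 0.0418
gripper_force: 60.8
```

```bash
cat >> h.py <<'E'
TC=np.array([.468,.302])
def tgo(sx,z,off=.018,yaw=None):
    p=TC+sx*JX+(-.009-off)*JY; go([*p,z],266 if yaw is None else yaw)
E
python3 - <<'E'
from h import *
q=st();  tgo(.08,.12)
t=snapshot('side')
for d in outline_of('side','tray')[:1]:
    ys,xs=np.nonzero(d['pixels']);W=np.array([at(t,(x,y),.015)[:2] for x,y in zip(xs,ys)]);print('tray',d['confidence'],cv2.minAreaRect((W*1000).astype(np.float32)))
E
```

```text
t 53.92 tcp [0.4165 0.0751 0.145 ] rot [[-0.998, 0.068, 0.007], [0.068, 0.998, 0.0], [-0.007, 0.001, -1.0]] F [ 1.1  0.1 -1. ] w 0.0418 j [ 0.03  0.14 -0.53  0.89 -0.    0.1 ]
go [0.5459 0.2695 0.12  ] 266 -> [-115.8  202.7   25.9] [ -0.3   0.3 -89.9]
tray 0.59 ((466.6633605957031, 305.87823486328125), (158.4135284423828, 286.4856262207031), 85.92157745361328)
```

apply_moves(
  commands=[
    [[-5, 25, -15, 0, 0, -10], [-10, 60, -15, 0, 0, -20], [-20, 100, -15, 0, 0, -30], [-40, 140, -15, 0, 0, -40], [-65, 175, -15, 0, 0, -50], [-95, 203, -10, 0, 0, -60], [-116, 203, 0, 0, 0, -70], [-116, 203, 10, 0, 0, -80], [-116, 203, 26, 0, 0, -90], [-116, 203, 26, 0, 0, -90]],
  ],
)

```text
time: 55.28
tcp_pos: [0.5411, 0.2686, 0.1127]
eef_rot: [-0.682, 0.731, 0.001, -0.003]
wrist_force: [-0.7, 0.8, -0.3]
gripper_width: 0.0419
gripper_force: 60.8
```

```bash
python3 - <<'E'
from h import *
q=st();  tgo(.08,.032)
s=snap('wrist','w9'); cv2.imwrite('pics/w9c.png',s['img'][:,:,::-1])
E
```

```text
t 55.27 tcp [0.5411 0.2686 0.1127] rot [[-0.07, -0.998, -0.006], [-0.998, 0.07, -0.003], [0.003, 0.006, -1.0]] F [-0.7  0.8 -0.3] w 0.0419 j [ 0.36  0.52 -0.08  0.98 -0.   -1.15]
go [0.5459 0.2695 0.032 ] 266 -> [-1.4 -5.2 80.7] [ 0.4 -0.2 -0. ]
```

View pics/w9c.png

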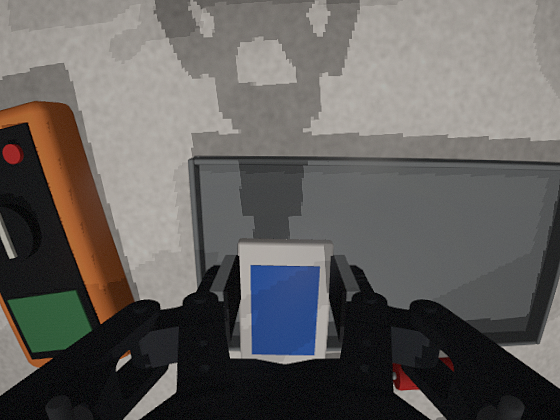

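Battery b is over the far slot. The tray's far wall is at column 195 and the multimeter lies beyond it, so the way down is clear.

apply_moves(
  commands=[
    [[-1, -2, 40, 0, 0, 0], [-1, -2, 70, 0, 0, 0], [-1, -2, 79, 0, 0, 0], [-1, -2, 81, 0, 0, 0], [-1, -2, 81, 0, 0, 0], [-1, -2, 81, 0, 0, 0]],
  ],
)

```text
time: 56.08
tcp_pos: [0.5468, 0.2708, 0.0366]
eef_rot: [-0.683, 0.731, -0.001, 0.001]
wrist_force: [-0.5, -0.8, -0.7]
gripper_width: 0.0417
gripper_force: 60.8
```

apply_moves(
  commands=[
    [[0, 0, 3, 0, 0, 0], [0, 0, 6, 0, 0, 0], [0, 0, 6, 0, 0, 0], [0, 0, 6, 0, 0, 0]],
  ],
)

```text
time: 56.58
tcp_pos: [0.5456, 0.2704, 0.0292]
eef_rot: [-0.683, 0.731, 0.0, -0.0]
wrist_force: [0.6, 0.5, -1.2]
gripper_width: 0.0419
gripper_force: 60.8
```

apply_moves(
  commands=[
    [[0, 0, 0, 0, 0, 0], [0, 0, 0, 0, 0, 0], [0, 0, 0, 0, 0, 0], [0, 0, -20, 0, 0, 0], [0, 0, -60, 0, 0, 0], [0, 0, -110, 0, 0, 0], [0, 0, -110, 0, 0, 0]],
  ],
  claw=0.25,
)

```text
time: 57.45
tcp_pos: [0.5491, 0.2717, 0.1443]
eef_rot: [-0.683, 0.731, -0.002, 0.004]
wrist_force: [-0.3, 0.2, 0.2]
gripper_width: 0.0533
gripper_force: 0.0
```

```bash
cat >> h.py <<'E'
def tr(cams=('wrist','top')):
    for c in cams:
        s=snap(c)
        for o,y in bats(s,c): d=o-TC; print('   tray xy',np.round([d@JX*1000,d@JY*1000],1),'jig',np.round(tojig(o),1))
E
python3 - <<'E'
from h import *
q=st();  tr(); jgo(-.05,0,.12)
E
```

```text
t 57.45 tcp [0.5491 0.2717 0.1443] rot [[-0.068, -0.998, 0.009], [-0.998, 0.068, 0.003], [-0.004, -0.009, -1.0]] F [-0.3  0.2  0.2] w 0.0533 j [ 0.36  0.5  -0.03  1.04 -0.   -1.15]
wrist c 0.97 px [288. 239.] o [0.5473 0.2955] yaw 84.9 LxW [0.101 0.044] rgb [ 50.  80. 144.] g 262
   tray xy [79.5 -0.9] jig [  7.1 305.3]
top c 0.8 px [464. 279.] o [ 0.3188 -0.5442] yaw -52.7 LxW [0.106 0.048] rgb [ 99.  54. 123.] g 23
top c 0.71 px [292. 214.] o [ 0.4824 -0.0806] yaw -3.1 LxW [0.088 0.042] rgb [176. 174. 162.] g 7
top c 0.71 px [390. 330.] o [ 0.1874 -0.3386] yaw -64.7 LxW [0.104 0.046] rgb [138. 123.  57.] g 30
top c 0.66 px [169. 191.] o [0.5477 0.2833] yaw -88.6 LxW [0.043 0.043] rgb [ 42.  77. 141.] g 0
top c 0.57 px [268. 213.] o [ 0.4878 -0.0064] yaw -3.6 LxW [0.09  0.045] rgb [27. 28. 29.] g 4
top c 0.33 px [373. 226.] o [ 0.4624 -0.2986] yaw -4.3 LxW [0.321 0.259] rgb [32. 53. 88.] g 0
   tray xy [ -89.8 -854.5] jig [-162.2 -548.3]
   tray xy [  41.  -380.7] jig [-31.4 -74.5]
   tray xy [-235.2 -658.6] jig [-307.7 -352.4]
   tray xy [ 80.8 -13.1] jig [  8.4 293.1]
   tray xy [  41.3 -306.2] jig [-31.2  -0. ]
   tray xy [  36.3 -599.5] jig [ -36.2 -293.3]
go [ 0.469 -0.005  0.12 ] 176 -> [279.6  56.9  18.3] [ 0.1 -0.2 90.1]
```

apply_moves(
  commands=[
    [[20, 10, -20, 0, 0, 10], [60, 25, -20, 0, 0, 20], [105, 40, -20, 0, 0, 30], [150, 52, -20, 0, 0, 40], [195, 57, -20, 0, 0, 50], [235, 57, -10, 0, 0, 60], [265, 57, 0, 0, 0, 70], [280, 57, 10, 0, 0, 80], [280, 57, 20, 0, 0, 90], [280, 57, 60, 0, 0, 90]],
  ],
  claw=0.3,
)

```text
time: 58.9
tcp_pos: [0.471, -0.0056, 0.0791]
eef_rot: [0.035, 0.999, -0.0, 0.001]
wrist_force: [0.5, -0.2, -0.2]
gripper_width: 0.0553
gripper_force: 0.0
```

```bash
python3 - <<'E'
from h import *
q=st(); jgo(-.05,0,.0425)
E
```

```text
t 58.9 tcp [ 0.471  -0.0056  0.0791] rot [[-0.998, 0.07, 0.003], [0.07, 0.998, -0.0], [-0.003, -0.0, -1.0]] F [ 0.5 -0.2 -0.2] w 0.0553 j [-0.15  0.31 -0.51  0.75 -0.   -0.08]
go [ 0.469  -0.005   0.0425] 176 -> [ 2.1  0.5 36.6] [-0.   0.1  0. ]
```

apply_moves(
  commands=[
    [[2, 0, 18, 0, 0, 0], [2, 0, 30, 0, 0, 0], [2, 0, 35, 0, 0, 0], [2, 0, 36, 0, 0, 0], [2, 0, 36, 0, 0, 0], [2, 0, 36, 0, 0, 0]],
  ],
)

```text
time: 59.65
tcp_pos: [0.4685, -0.005, 0.0439]
eef_rot: [0.034, 0.999, -0.0, 0.001]
wrist_force: [-0.1, -0.2, 0.1]
gripper_width: 0.0556
gripper_force: 0.0
```

apply_moves(
  commands=[
    [[0, 0, 0, 0, 0, 0], [0, 0, 0, 0, 0, 0], [0, 0, 0, 0, 0, 0], [0, 0, 0, 0, 0, 0]],
  ],
  claw=-0.2,
)

```text
time: 60.15
tcp_pos: [0.4684, -0.005, 0.0442]
eef_rot: [0.034, 0.999, -0.0, 0.001]
wrist_force: [-1.3, -0.2, 6.6]
gripper_width: 0.0416
gripper_force: 59.7
```

apply_moves(
  commands=[
    [[0, 0, -1, 0, 0, 0], [10, 0, -2, 0, 0, 0], [25, 0, -2, 0, 0, 0], [45, 0, -2, 0, 0, 0], [56, 0, -2, 0, 0, 0], [58, 0, -20, 0, 0, 0], [58, 0, -60, 0, 0, 0], [58, 0, -100, 0, 0, 0], [58, 0, -100, 0, 0, 0]],
  ],
)

```text
time: 61.28
tcp_pos: [0.4126, -0.0014, 0.1461]
eef_rot: [0.034, 0.999, -0.0, 0.003]
wrist_force: [0.8, -0.2, -1.7]
gripper_width: 0.0411
gripper_force: 60.9
```

```bash
python3 - <<'E'
from h import *
q=st();  tgo(.0,.12,.023)
E
```

```text
t 61.27 tcp [ 0.4126 -0.0014  0.1461] rot [[-0.998, 0.068, 0.007], [0.068, 0.998, -0.001], [-0.007, -0.001, -1.0]] F [ 0.8 -0.2 -1.7] w 0.0411 j [-0.16  0.12 -0.56  0.89 -0.   -0.09]
go [0.4658 0.2701 0.12  ] 266 -> [-34.5 274.5  26.1] [ -0.3   0.3 -89.9]
```

apply_moves(
  commands=[
    [[-2, 35, -10, 0, 0, -10], [-5, 75, -10, 0, 0, -20], [-10, 115, -10, 0, 0, -30], [-15, 155, -10, 0, 0, -40], [-20, 195, -10, 0, 0, -50], [-28, 235, -10, 0, 0, -60], [-35, 265, 0, 0, 0, -70], [-35, 275, 10, 0, 0, -80], [-35, 275, 26, 0, 0, -90], [-35, 275, 60, 0, 0, -90]],
  ],
)

```text
time: 62.52
tcp_pos: [0.4641, 0.2715, 0.0824]
eef_rot: [-0.683, 0.73, -0.0, 0.001]
wrist_force: [-0.1, -0.6, -0.2]
gripper_width: 0.0416
gripper_force: 60.9
```

```bash
python3 - <<'E'
from h import *
q=st();  tgo(.0,.032,.023)
E
```

```text
t 62.52 tcp [0.4641 0.2715 0.0824] rot [[-0.066, -0.998, 0.002], [-0.998, 0.066, 0.0], [-0.001, -0.001, -1.0]] F [-0.1 -0.6 -0.2] w 0.0416 j [ 0.41  0.42 -0.33  0.82 -0.   -1.09]
go [0.4658 0.2701 0.032 ] 266 -> [ 1.4 -1.7 50.4] [-0.1  0.   0.2]
```

apply_moves(
  commands=[
    [[1, -2, 25, 0, 0, 0], [1, -2, 42, 0, 0, 0], [1, -2, 49, 0, 0, 0], [1, -2, 51, 0, 0, 0], [1, -2, 51, 0, 0, 0], [1, -2, 51, 0, 0, 0]],
  ],
)

```text
time: 63.28
tcp_pos: [0.4662, 0.2702, 0.033]
eef_rot: [-0.683, 0.731, -0.0, 0.001]
wrist_force: [0.5, -0.2, -0.6]
gripper_width: 0.0409
gripper_force: 60.9
```

apply_moves(
  commands=[
    [[0, 0, 0, 0, 0, 0], [0, 0, 0, 0, 0, 0], [0, 0, 0, 0, 0, 0], [0, 0, -20, 0, 0, 0], [0, 0, -60, 0, 0, 0], [0, 0, -110, 0, 0, 0], [0, 0, -110, 0, 0, 0]],
  ],
  claw=0.25,
)

```text
time: 64.15
tcp_pos: [0.4687, 0.2713, 0.1467]
eef_rot: [-0.683, 0.731, -0.002, 0.004]
wrist_force: [0.7, 0.2, 0.3]
gripper_width: 0.053
gripper_force: 0.0
```

```bash
python3 - <<'E'
from h import *
q=st();  tr(); jgo(-.05,-.076,.12)
E
```

```text
t 64.15 tcp [0.4687 0.2713 0.1467] rot [[-0.068, -0.998, 0.008], [-0.998, 0.068, 0.003], [-0.004, -0.008, -1.0]] F [0.7 0.2 0.3] w 0.053 j [ 0.41  0.36 -0.24  0.97 -0.   -1.1 ]
wrist c 0.87 px [193. 232.] o [0.5462 0.2876] yaw 84.2 LxW [0.085 0.045] rgb [ 39.  77. 145.] g 0
wrist c 0.84 px [285. 234.] o [0.4674 0.2939] yaw 85.7 LxW [0.102 0.044] rgb [41. 41. 41.] g 252
   tray xy [79.  -8.9] jig [  6.6 297.2]
   tray xy [-0.  -8.2] jig [-72.5 298. ]
top c 0.96 px [392. 331.] o [ 0.1869 -0.34  ] yaw -62.7 LxW [0.104 0.046] rgb [173. 164.  79.] g 31
top c 0.91 px [465. 282.] o [ 0.3182 -0.545 ] yaw -53.6 LxW [0.102 0.048] rgb [ 96.  52. 120.] g 24
top c 0.7 px [294. 215.] o [ 0.481  -0.0805] yaw -2.8 LxW [0.092 0.048] rgb [124. 122. 113.] g 10
top c 0.54 px [170. 218.] o [0.4672 0.2649] yaw 84.3 LxW [0.052 0.044] rgb [103.  104.  103.5] g 0
top c 0.5 px [169. 191.] o [0.5502 0.2927] yaw 83.2 LxW [0.099 0.042] rgb [ 40.  74. 138.] g 6
   tray xy [-235.7 -660.1] jig [-308.1 -353.9]
   tray xy [ -90.4 -855.4] jig [-162.8 -549.2]
   tray xy [  39.7 -380.6] jig [-32.8 -74.5]
   tray xy [  1.8 -37.1] jig [-70.7 269.1]
   tray xy [82.6 -3.5] jig [ 10.2 302.7]
go [ 0.4637 -0.0808  0.12  ] 176 -> [349.5 -22.9  21.4] [ 0.  -0.1 90.1]
```

Battery c is placed well. Now battery a.

apply_moves(
  commands=[
    [[20, 0, -20, 0, 0, 10], [60, -5, -20, 0, 0, 20], [105, -10, -20, 0, 0, 30], [150, -15, -20, 0, 0, 40], [195, -20, -20, 0, 0, 50], [240, -23, -10, 0, 0, 60], [285, -23, 0, 0, 0, 70], [325, -23, 10, 0, 0, 80], [349, -23, 21, 0, 0, 90], [349, -23, 60, 0, 0, 90]],
  ],
  claw=0.3,
)

```text
time: 65.6
tcp_pos: [0.4658, -0.082, 0.082]
eef_rot: [0.036, 0.999, -0.001, 0.001]
wrist_force: [0.3, -0.4, -1.1]
gripper_width: 0.0552
gripper_force: 0.0
```

```bash
python3 - <<'E'
from h import *
q=st(); jgo(-.05,-.076,.0425)
E
```

```text
t 65.6 tcp [ 0.4658 -0.082   0.082 ] rot [[-0.997, 0.072, 0.003], [0.072, 0.997, -0.001], [-0.003, -0.001, -1.0]] F [ 0.3 -0.4 -1.1] w 0.0552 j [-0.31  0.31 -0.5   0.76 -0.   -0.24]
go [ 0.4637 -0.0808  0.0425] 176 -> [ 2.3  1.1 39.5] [-0.1  0.1 -0.1]
```

apply_moves(
  commands=[
    [[2, 1, 20, 0, 0, 0], [2, 1, 33, 0, 0, 0], [2, 1, 38, 0, 0, 0], [2, 1, 39, 0, 0, 0], [2, 1, 39, 0, 0, 0], [2, 1, 39, 0, 0, 0]],
  ],
)

```text
time: 66.35
tcp_pos: [0.4635, -0.0789, 0.0439]
eef_rot: [0.034, 0.999, -0.0, 0.001]
wrist_force: [0.2, 0.8, 0.9]
gripper_width: 0.0553
gripper_force: 0.0
```

apply_moves(
  commands=[
    [[0, 0, 0, 0, 0, 0], [0, 0, 0, 0, 0, 0], [0, 0, 0, 0, 0, 0], [0, 0, 0, 0, 0, 0]],
  ],
  claw=-0.2,
)

```text
time: 66.85
tcp_pos: [0.4633, -0.0793, 0.0444]
eef_rot: [0.034, 0.999, -0.001, 0.001]
wrist_force: [-1.7, -0.9, 6.8]
gripper_width: 0.0416
gripper_force: 59.5
```

apply_moves(
  commands=[
    [[0, 0, -1, 0, 0, 0], [10, 0, -2, 0, 0, 0], [25, 0, -2, 0, 0, 0], [45, 0, -2, 0, 0, 0], [56, 0, -2, 0, 0, 0], [58, 0, -20, 0, 0, 0], [58, 0, -60, 0, 0, 0], [58, 0, -100, 0, 0, 0], [58, 0, -100, 0, 0, 0]],
  ],
)

```text
time: 67.97
tcp_pos: [0.4074, -0.0755, 0.1461]
eef_rot: [0.034, 0.999, -0.001, 0.003]
wrist_force: [0.8, 0.3, -0.2]
gripper_width: 0.0413
gripper_force: 60.7
```

```bash
python3 - <<'E'
from h import *
q=st();  tgo(-.08,.12,.023)
E
```

```text
t 67.97 tcp [ 0.4074 -0.0755  0.1461] rot [[-0.998, 0.068, 0.006], [0.068, 0.998, -0.002], [-0.007, -0.001, -1.0]] F [ 0.8  0.3 -0.2] w 0.0413 j [-0.34  0.12 -0.55  0.89  0.   -0.27]
go [0.386  0.2757 0.12  ] 266 -> [ 45.3 348.9  25.3] [ -0.4   0.2 -89.9]
```

apply_moves(
  commands=[
    [[2, 40, -10, 0, 0, -10], [5, 85, -10, 0, 0, -20], [10, 130, -10, 0, 0, -30], [15, 180, -10, 0, 0, -40], [20, 225, -10, 0, 0, -50], [28, 270, -10, 0, 0, -60], [35, 315, 0, 0, 0, -70], [42, 345, 10, 0, 0, -80], [45, 349, 26, 0, 0, -90], [45, 349, 60, 0, 0, -90]],
  ],
)

```text
time: 69.22
tcp_pos: [0.3839, 0.2775, 0.0825]
eef_rot: [-0.684, 0.73, -0.0, 0.001]
wrist_force: [0.7, 0.5, -0.5]
gripper_width: 0.0411
gripper_force: 60.8
```

```bash
python3 - <<'E'
from h import *
q=st();  tgo(-.08,.032,.023)
E
```

```text
t 69.22 tcp [0.3839 0.2775 0.0825] rot [[-0.065, -0.998, 0.001], [-0.998, 0.065, 0.001], [-0.001, -0.001, -1.0]] F [ 0.7  0.5 -0.5] w 0.0411 j [ 0.49  0.31 -0.5   0.76  0.   -1.01]
go [0.386  0.2757 0.032 ] 266 -> [ 1.8 -2.1 50.5] [-0.1  0.1  0.3]
```

apply_moves(
  commands=[
    [[2, -2, 25, 0, 0, 0], [2, -2, 42, 0, 0, 0], [2, -2, 49, 0, 0, 0], [2, -2, 52, 0, 0, 0], [2, -2, 52, 0, 0, 0], [2, -2, 52, 0, 0, 0]],
  ],
)

```text
time: 69.97
tcp_pos: [0.3862, 0.2746, 0.0319]
eef_rot: [-0.683, 0.731, -0.0, 0.001]
wrist_force: [0.7, 0.1, -0.4]
gripper_width: 0.0417
gripper_force: 60.8
```

apply_moves(
  commands=[
    [[0, 0, 0, 0, 0, 0], [0, 0, 0, 0, 0, 0], [0, 0, 0, 0, 0, 0], [0, 0, -20, 0, 0, 0], [0, 0, -60, 0, 0, 0], [0, 0, -110, 0, 0, 0], [0, 0, -130, 0, 0, 0], [0, 0, -130, 0, 0, 0]],
  ],
  claw=0.25,
)

```text
time: 70.97
tcp_pos: [0.387, 0.2751, 0.1629]
eef_rot: [-0.683, 0.731, -0.001, 0.002]
wrist_force: [0.3, -0.3, -0.6]
gripper_width: 0.0534
gripper_force: 0.0
```

```bash
python3 - <<'E'
from h import *
q=st();  tr(('wrist',)); sw(); p=jig(.122,.045); go([*p,.16],176)
E
```

```text
t 70.97 tcp [0.387  0.2751 0.1629] rot [[-0.068, -0.998, 0.004], [-0.998, 0.068, 0.002], [-0.002, -0.004, -1.0]] F [ 0.3 -0.3 -0.6] w 0.0534 j [ 0.48  0.23 -0.38  0.96 -0.   -1.02]
wrist c 0.94 px [286. 230.] o [0.388  0.2979] yaw 84.4 LxW [0.101 0.044] rgb [170. 167. 158.] g 249
wrist c 0.89 px [195. 223.] o [0.4667 0.2869] yaw 84.8 LxW [0.088 0.045] rgb [25. 25. 26.] g 12
wrist c 0.58 px [114. 240.] o [0.5468 0.2955] yaw 84.9 LxW [0.102 0.048] rgb [ 41.  72. 135.] g 247
wrist c 0.33 px [263. 342.] o [0.4121 0.4187] yaw -3.5 LxW [0.09  0.034] rgb [105.  28.  26.] g 0
   tray xy [-79.5  -9.6] jig [-152.   296.6]
   tray xy [ -0.2 -15.1] jig [-72.7 291. ]
   tray xy [79.1 -0.9] jig [  6.6 305.2]
   tray xy [-63.9 112.5] jig [-136.3  418.7]
side ball 17 [122.20884555  13.14778077]
top ball 16 [122.64353397  12.62289375]
go [0.6438 0.0279 0.16  ] 176 -> [ 227.7 -275.3   -0.6] [ 0.  -0.2 90.1]
```

apply_moves(
  commands=[
    [[20, -25, -15, 0, 0, 10], [45, -60, -15, 0, 0, 20], [75, -95, -15, 0, 0, 30], [105, -130, -15, 0, 0, 40], [135, -165, -15, 0, 0, 50], [165, -200, -15, 0, 0, 60], [195, -235, -15, 0, 0, 70], [225, -270, -10, 0, 0, 80], [226, -275, 0, 0, 0, 90], [226, -275, 0, 0, 0, 90]],
  ],
  claw=-1,
)

```text
time: 72.42
tcp_pos: [0.6435, 0.0297, 0.1584]
eef_rot: [0.033, 0.999, 0.0, -0.002]
wrist_force: [-0.8, 0.8, -0.4]
gripper_width: -0.0002
gripper_force: 0.0
```

```bash
python3 - <<'E'
from h import *
q=st();p=jig(.122,.046); go([*p,.0895],176)
E
```

```text
t 72.42 tcp [0.6435 0.0297 0.1584] rot [[-0.998, 0.067, -0.005], [0.067, 0.998, 0.0], [0.005, -0.0, -1.0]] F [-0.8  0.8 -0.4] w -0.0002 j [-0.05  0.56  0.12  1.13 -0.    0.01]
go [0.6438 0.0289 0.0895] 176 -> [-0.8 -0.8 68.9] [-0.  -0.3  0.2]
```

apply_moves(
  commands=[
    [[-1, 0, 35, 0, 0, 0], [-1, 0, 60, 0, 0, 0], [-1, 0, 69, 0, 0, 0], [-1, 0, 69, 0, 0, 0], [-1, -8, 69, 0, 0, 0], [-1, -16, 69, 0, 0, 0], [-1, -24, 69, 0, 0, 0], [-1, -32, 69, 0, 0, 0], [-1, -38, 69, 0, 0, 0], [-1, -42, 69, 0, 0, 0]],
  ],
)

```text
time: 73.68
tcp_pos: [0.6434, -0.0125, 0.0931]
eef_rot: [0.034, 0.999, -0.0, 0.001]
wrist_force: [0.8, 1.6, 1.1]
gripper_width: 0.0002
gripper_force: 0.6
```

```bash
python3 - <<'E'
from h import *
q=st();print(tojig(q['tcp_pos']));sw()
E
```

```text
t 73.67 tcp [ 0.6434 -0.0125  0.0931] rot [[-0.998, 0.068, 0.002], [0.068, 0.998, -0.0], [-0.002, -0.0, -1.0]] F [0.8 1.6 1.1] w 0.0002 j [-0.12  0.6   0.01  0.98  0.   -0.05]
[124.45395634   4.68372527]
side ball 7 [119.54459284 -15.05738336]
top ball 1 [119.90620313 -17.77873017]
```

apply_moves(
  commands=[
    [[0, -2, 0, 0, 0, 0], [0, -4, 0, 0, 0, 0], [0, -4, 0, 0, 0, 0]],
  ],
)

```text
time: 74.15
tcp_pos: [0.6422, -0.0155, 0.0918]
eef_rot: [0.034, 0.999, 0.0, -0.001]
wrist_force: [-0.6, 1.5, -0.4]
gripper_width: 0.0
gripper_force: 0.7
```

apply_moves(
  commands=[
    [[0, 10, 0, 0, 0, 0], [0, 20, -20, 0, 0, 0], [0, 20, -70, 0, 0, 0], [60, 20, -120, 0, 0, 0], [120, 20, -140, 0, 0, 0], [180, 10, -140, 0, 0, 0], [240, 0, -140, 0, 0, 0], [240, 0, -140, 0, 0, 0]],
  ],
)

```text
time: 75.15
tcp_pos: [0.398, 0.0012, 0.2316]
eef_rot: [0.034, 0.999, -0.0, -0.002]
wrist_force: [0.0, -0.9, 0.5]
gripper_width: -0.0
gripper_force: 0.0
```

```bash
python3 - <<'E'
from h import *
q=st();sw();s=snap('side','s9');i=s['img'][100:400,130:430,::-1];t=snap('top')['img'][120:350,80:480,::-1]
cv2.imwrite('pics/fin.png',np.hstack([cv2.resize(i,(400,400)),cv2.resize(t,(400,400))]))
E
```

```text
t 75.15 tcp [0.398  0.0012 0.2316] rot [[-0.998, 0.068, -0.004], [0.068, 0.998, -0.0], [0.004, -0.0, -1.0]] F [ 0.  -0.9  0.5] w -0.0 j [-0.16  0.04 -0.42  1.12 -0.   -0.09]
side ball 16 [123.16101884 -15.39910756]
top ball 14 [122.55161282 -16.15227142]
```

View pics/fin.png

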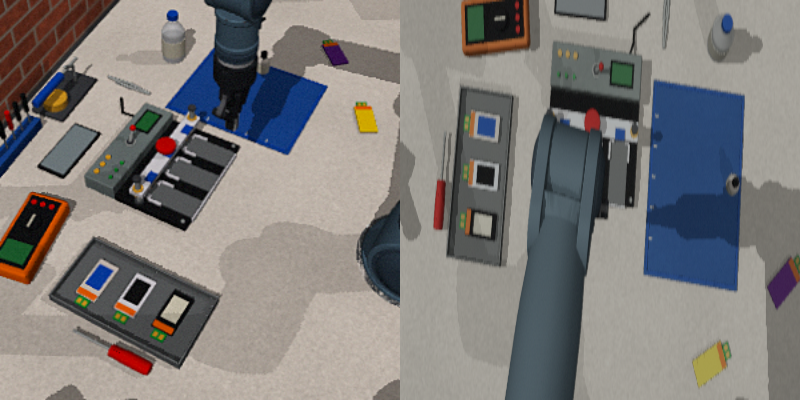

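The tray holds all three batteries flat: blue label (98,280), black label (137,295) and white label (175,312) in the left panel. I'll check that the switch is fully off against the first picture.

```bash
python3 - <<'E'
from h import *
import h as H
for f,c in [('side0','side'),('top0','top')]:
    s=snapshot(c); s=dict(s); s['img']=cv2.imread('pics/'+f+'.png')[:,:,::-1].copy()
    H.snap=lambda cam,fn=None,s=s,c=c: s if cam==c else snapshot(cam)
    print(f); sw()
E
```

```text
side0
side ball 17 [124.2216697  -17.10162938]
top ball 15 [122.67933012 -17.50905004]
top0
side ball 16 [123.16101884 -15.39910756]
top ball 14 [122.55161282 -16.15227142]
```

It's about 1.5 mm short of its original off position, so I'll push once more to the end stop.

```bash
python3 -c "
from h import *
p=jig(.122,.035); go([*p,.0895],176)"
```

```text
go [0.6431 0.0179 0.0895] 176 -> [-236.7   33.6  143. ] [-0.   0.   0.1]
```

apply_moves(
  commands=[
    [[-60, 20, 0, 0, 0, 0], [-120, 34, 0, 0, 0, 0], [-180, 34, 20, 0, 0, 0], [-236, 34, 60, 0, 0, 0], [-236, 34, 110, 0, 0, 0], [-236, 34, 138, 0, 0, 0], [-236, 34, 142, 0, 0, 0], [-236, 22, 142, 0, 0, 0], [-236, 10, 142, 0, 0, 0], [-236, 2, 142, 0, 0, 0]],
  ],
)

```text
time: 76.8
tcp_pos: [0.6398, -0.015, 0.0921]
eef_rot: [0.035, 0.999, -0.0, 0.002]
wrist_force: [0.0, -0.3, -0.6]
gripper_width: 0.0001
gripper_force: 0.0
```

apply_moves(
  commands=[
    [[0, -3, 0, 0, 0, 0], [0, -6, 0, 0, 0, 0], [0, -9, 0, 0, 0, 0], [0, -9, 0, 0, 0, 0]],
  ],
)

```text
time: 77.3
tcp_pos: [0.6395, -0.0169, 0.0919]
eef_rot: [0.032, 0.999, 0.006, 0.002]
wrist_force: [1.7, 16.1, 3.3]
gripper_width: -0.0001
gripper_force: 8.1
```

On its end stop (16 N). I'll retreat and check.

apply_moves(
  commands=[
    [[0, 12, 0, 0, 0, 0], [0, 25, -20, 0, 0, 0], [0, 25, -70, 0, 0, 0], [60, 25, -120, 0, 0, 0], [120, 20, -140, 0, 0, 0], [180, 10, -140, 0, 0, 0], [240, 0, -140, 0, 0, 0], [240, 0, -140, 0, 0, 0]],
  ],
)

```text
time: 78.3
tcp_pos: [0.3935, -0.006, 0.2296]
eef_rot: [0.034, 0.999, -0.0, -0.002]
wrist_force: [0.8, -0.6, -0.1]
gripper_width: -0.0003
gripper_force: 0.0
```

```bash
python3 - <<'E'
from h import *
q=st();sw();tr(('top',))
sign_off()
E
```

```text
t 78.3 tcp [ 0.3935 -0.006   0.2296] rot [[-0.998, 0.069, -0.004], [0.069, 0.998, -0.001], [0.004, -0.001, -1.0]] F [ 0.8 -0.6 -0.1] w -0.0003 j [-0.18  0.03 -0.43  1.12 -0.   -0.11]
side ball 17 [124.2216697  -17.10162938]
top ball 14 [122.55161282 -16.15227142]
top c 0.9 px [393. 331.] o [ 0.1871 -0.3403] yaw -65.9 LxW [0.104 0.045] rgb [167. 158.  75.] g 29
top c 0.8 px [160. 192.] o [0.5484 0.294 ] yaw 84.2 LxW [0.102 0.046] rgb [ 38.  70. 132.] g 24
top c 0.75 px [464. 281.] o [ 0.3182 -0.5448] yaw -53.5 LxW [0.104 0.045] rgb [63. 33. 79.] g 26
top c 0.66 px [158. 219.] o [0.4675 0.292 ] yaw 85.4 LxW [0.102 0.043] rgb [24. 24. 25.] g 21
top c 0.59 px [158. 250.] o [0.3899 0.2952] yaw 86.0 LxW [0.102 0.046] rgb [153. 151. 140.] g 22
top c 0.53 px [274. 196.] o [ 0.5618 -0.0291] yaw 86.0 LxW [0.238 0.044] rgb [132.  44.  42.] g 0
   tray xy [-235.4 -660.3] jig [-307.9 -354.1]
   tray xy [80.8 -2.4] jig [  8.3 303.8]
   tray xy [ -90.4 -855.1] jig [-162.8 -549. ]
   tray xy [  0.2 -10. ] jig [-72.3 296.2]
   tray xy [-77.5 -12.3] jig [-149.9  293.9]
   tray xy [ 116.7 -323.7] jig [ 44.2 -17.5]
the job is handed in; nothing more can be done
```

Job handed in at 78 s: all three batteries were tested together with the power on, then laid flat in separate places in the grey tray, the power is off, and the look-alikes were left alone.

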